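Load and clamp a flange blank in the sloped marking fixture

TASK

Set the aluminium flange blank fully down into the round recess of the blue sloped fixture, boss outwards, and let go of it. Then take the orange spring clamp off its parking rail and clip it straight onto the steel fence beside the recess, opposite the middle of the blank and pushed down until its jaw bears on the blank's rim (or all but touches it), gripping the fence by its own spring. Leave the two insert cases and the spanner where they are.

Things in the scene. Friction and masses are not known exactly. Their poses are not given: they have to be found in the camera images.
- blank: loose aluminium flange blank, 0.28 kg: disc 90 mm diameter, 10 mm thick, with a round boss 28 mm diameter, 28 mm tall on top in the middle (38 mm overall). Origin: centre of the disc's underside; z along the axis towards the boss. It starts lying flat on the table, boss up
- fixture: the fixed fixture's base, 130 x 145 mm steel plate on the table, 10 mm thick; its yaw is the fixture's yaw. Origin on the table, 60 mm under the nest's origin
- nest: the fixture's blue top plate, 120 (x) x 145 (y, -60 to +85) x 14 mm, sloped 28 degrees, its face tipped towards the robot (before yaw). Origin: centre of the round recess's mouth, on the plate's face; z is the face's outward normal, x runs up the slope, y across it. Recess 92 mm diameter, 6 mm deep
- fence_top (a point): middle of the top edge of the steel fence, axes as the nest's: a straight wall standing square on the sloped face beside the recess, 110 mm long (x), 10 mm thick (y), 30 mm high (z, down to the face). In the nest's frame this point is at (0, 52, 30) mm
- rail: fixed parking rail on the table: upright steel wall 120 mm long (x), 10 mm thick (y), top edge 60 mm above the table, on a foot 120 x 70 x 8 mm. Origin on the table under its middle; z up
- clamp: loose orange spring clamp with black jaws, 0.16 kg, 105 mm tall: two like levers on a hinge pin, same both ways round; this is the lever on its -y side. Origin: middle of the pin; x along the pin, z towards the handles when clipped. Starts clipped on the rail, pin 24 mm above its top edge, x along the rail's x. Jaws reach 50 mm below the pin, each 30 mm wide (x), 10 mm thick
- clamp_handle (a point): middle of the upper end of this lever's handle. Handles: flat plates 26 mm wide (x), up to 57 mm above the pin, 64 mm over their outsides at the top when clipped. Squeezed (about 12 N) till they are parallel, 40 mm over the outsides, each lever has turned 0.23 rad and the jaw tips are about 32 mm apart; let go, the spring shuts them
- clamp_arm (a joint): angle of the clamp's other lever (rad): 0 when gripping a 10 mm wall, 0.46 fully squeezed open, -0.12 shut on nothing
- red_case: loose red insert case 65 x 130 x 18 mm, bystander; origin: centre of its underside
- black_case: loose black insert case with yellow labels 65 x 130 x 18 mm, bystander; origin: centre of its underside
- spanner: loose steel spanner 170 mm long, bystander; origin under its middle, lying along its x
There are look-alikes about, which are no part of the job. Of the things that look like the clamp, the smaller one is meant.

How it is judged:
By the outcome, as a careful person would: the job done as asked, in the order asked, and still so for the second after the job is handed in, with the robot touching nothing.
It also fails if it takes over 54 s, if anything falls off the work surface, if the arm or the gripper's body presses on something with over 40 N, if the wrist force passes 120 N, or if a joint passes its speed limit or range.

ROBOT

A 6-joint arm with a two-finger parallel gripper is mounted at the origin on the work surface. World frame = base frame: x ahead of the robot, y to its left, z up, the work surface at z = 0. Lengths are in m, angles in rad, forces in N, time in s.
With the tool pointing down it reaches from about 0.3 to 0.825 m from the base axis. Payload 5.4 kg.
Tool frame: the origin (TCP) lies midway between the tips of the shut fingers; the grasp point (between the pads) lies ctrl.grip_point_offset behind it (ctrl.grip_point_offset is the distance from the TCP to the grasp point, in m); z points along the fingers, y is the line along which they close (so a half turn about z gives the same grasp; the last joint's range is limited). The gripper opens to 92 mm and grips with 3 to 60 N. Pads are 20 mm wide; open, the fingers measure 128 mm over their backs; the gripper's body (75 mm by 189 mm) begins 69 mm behind the grasp point.
Start: joints at [-1.547, 0.158, 1.597, -0, 1.386, -0.21], TCP at [0.133, -0.559, 0.215] pointing down, gripper open.
Joint ranges: [-2.91, 2.91], [-0.94, 2.29], [0.18, 2.7], [-1.29, 4.43], [0.17, 2.64], [-3, 3]. Speed limits (rad/s): [2.57, 2.57, 3.14, 3.14, 3.14, 3.14].

INTERFACE

Orientations are given as [roll, pitch, yaw] about the fixed x, y, z axes, in that order (R = Rz(yaw) Ry(pitch) Rx(roll)).
In Python, from plant import ctrl gives the robot as it stands. The module is installed in compiled form; this text tells all that it offers.
- The arm moves only by the shell command python3 -m jog 'ROWS' [OPENING] [FORCE]. ROWS is JSON, a list of rows, each an object of numbers: "tx", "ty", "tz": the shift along the tool's x, y, z each as a share of 20 mm, from -1 to 1; "roll": the turn about the tool's z as a share of 0.12 rad, from -1 to 1. In form: [{"tx": .., "ty": .., "tz": .., "roll": ..}, ...]. A call has 1 to 12 rows; each row shifts and turns the commanded pose from where the row before left it, along the tool's axes as they then stand; what a row does not reach is not made up. A row lasts 1/12 s, in which the tool goes at most 41.7 mm and 7.16 degrees, less where a joint would pass 70% of its speed; a pose out of reach is approached as far as the arm can. A call with a number of a shift or a turn outside -1 to 1 is refused whole. A call with a gripper value outside its range is refused whole. OPENING is the finger opening in mm, from 0 to 91.9, set as the call begins (- or left out, the last holds). The fingers move at their own pace and stop on an object; FORCE is the grip in N (left out, the last holds). Time passes only in rows, so rows that do not move let the fingers close. It gives the time, the measured TCP pose, the force, the opening and the grip force at its end, in the units of the state.
- ctrl.sense(): the state, without advancing time (a new reading comes with each control period).
- ctrl.camera(name): name is "side" or "top" or "wrist"; returns (picture, depth): 384x512x3 uint8, red, green, blue; 384x512 float32, m along the optical axis (not along the pixel's ray), 0 where there is no reading.
- ctrl.camera_info(name): a dict with "fov_y" (degrees; the focal length in pixels is half the picture's height over the tangent of half this angle, whatever the lens; pixels are square), "cx", "cy" (the principal point, pixels), "cam_to_world" (4x4, takes a point from camera to world coordinates); the wrist camera has in their place "T_tool_cam" (4x4, takes a point from camera to tool coordinates, whose origin is the TCP and whose axes are the flange's). Camera axes: x right, y down, z forward; pixel columns grow to the right and rows downward; lengths in m; the calibration is good to about 2 mm. A picture is of the moment at which its call begins: read the wrist's pose just before it. camera_info takes no time and is no camera call.
- ctrl.sign_off(): hands the job in; it is judged then, once.
The state is a dict: "time_s": time; "joints": joint angles; "joint_vel": joint speeds; "joint_efforts": joint torques, N m; "ee_pos": TCP position; "tcp_rot": TCP orientation; "force": force on the tool from outside, world axes, zero at the start; "moment": the same for the moment, N m; "finger_gap": finger opening in m; "grasp_force": force on a finger pad.
Only numpy, scipy, OpenCV 4.12 (cv2) and the standard library are available. Lean on these libraries where they do the work, as an engineer would, in place of code of your own. Each camera call takes 0.05 s, during which the arm holds its last target. There are 200 camera calls.

## Working session

There is one attempt and no reset: what is moved stays moved. The work goes in short steps, Python scripts to look and compute and a shell command to move; the robot and the scene stay as the last step left them, time stands still between calls to the robot, and variables do not carry over. Pictures are saved under pics/ and viewed, at most 10 in all, crops included, and the job is handed in when it is done.

```bash
mkdir -p pics; cat > h.py <<'E'
import numpy as np,cv2
from plant import ctrl
from scipy.spatial.transform import Rotation as Rn
def cam(n):
    s=ctrl.sense(); p,d=ctrl.camera(n); i=ctrl.camera_info(n)
    if n=="wrist":
        T=np.eye(4);r=np.array(s["tcp_rot"]);T[:3,:3]=Rn.from_euler("xyz",r).as_matrix() if r.size==3 else r
        T[:3,3]=s["ee_pos"];T=T@np.array(i["T_tool_cam"])
    else: T=np.array(i["cam_to_world"])
    f=p.shape[0]/2/np.tan(np.radians(i["fov_y"])/2)
    return p,d,T,f,i["cx"],i["cy"]
def cloud(c):
    p,d,T,f,cx,cy=c; v,u=np.mgrid[:p.shape[0],:p.shape[1]]
    P=np.stack([(u-cx)/f*d,(v-cy)/f*d,d],-1)
    W=P@T[:3,:3].T+T[:3,3]; W[d<=0]=np.nan
    return W
def save(n,p): cv2.imwrite("pics/%s.png"%n,p[...,::-1])
E
python3 - <<'E'
from h import *
print(ctrl.sense(),ctrl.grip_point_offset)
a=cam("top");b=cam("side")
np.savez("s0.npz",tp=a[0],td=a[1],sp=b[0],sd=b[1])
for c in(a,b): print(c[2],c[3:])
print(ctrl.camera_info("wrist"))
im=np.concatenate([a[0],b[0]],0); save("a",cv2.resize(a[0],(800,600)));save("b",cv2.resize(b[0],(800,600)))
E
```

```text
{'time_s': 0.0, 'joints': array([-1.54709197e+00,  1.59022398e-01,  1.59822698e+00,  1.37036029e-05,
        1.38618213e+00, -2.10126801e-01]), 'joint_vel': array([-0.00143144,  0.00147963, -0.00049886,  0.00090688, -0.00263643,
       -0.00013182]), 'joint_efforts': array([ 1.34468264e-03, -3.85568368e+01, -3.22108948e+01,  7.03647640e-02,
        3.76980496e-02, -1.30161011e-04]), 'ee_pos': array([ 0.13318477, -0.55872668,  0.21363652]), 'tcp_rot': array([-3.13979705e+00, -3.96725770e-04,  2.33828275e-01]), 'force': array([-0.1106848 , -0.21250152,  0.45127791]), 'moment': array([-0.03198025,  0.00313913,  0.0471679 ]), 'grasp_force': 0.0, 'finger_gap': 0.09237205275818502} 0.0187
[[ 2.86747374e-03 -9.93025468e-01  1.17865166e-01  4.18835742e-01]
 [-9.99796817e-01 -4.95194666e-04  2.01514178e-02  7.46715586e-03]
 [-1.99525049e-02 -1.17899001e-01 -9.92825122e-01  9.94795953e-01]
 [ 0.00000000e+00  0.00000000e+00  0.00000000e+00  1.00000000e+00]] (np.float64(359.6207672565062), 253.3332864736919, 191.19113003288018)
[[ 0.99027191 -0.0765189   0.11621702  0.41167892]
 [-0.1391122  -0.5261      0.83896757 -0.68459368]
 [-0.0030551  -0.84697323 -0.53162677  0.53533836]
 [ 0.          0.          0.          1.        ]] (np.float64(364.32664242799984), 255.67164813775227, 196.52778363231707)
{'fov_y': 68.93661221669078, 'cx': 249.24856426216135, 'cy': 193.2990436548247, 'T_tool_cam': array([[ 4.42758864e-06, -9.69032205e-01, -2.46934374e-01,
         6.86195424e-02],
       [ 9.99999817e-01, -1.45008473e-04,  5.86979713e-04,
         4.38329183e-04],
       [-6.04609822e-04, -2.46934332e-01,  9.69032028e-01,
        -1.70493829e-01],
       [ 0.00000000e+00,  0.00000000e+00,  0.00000000e+00,
         1.00000000e+00]])}
```

View pics/a.png

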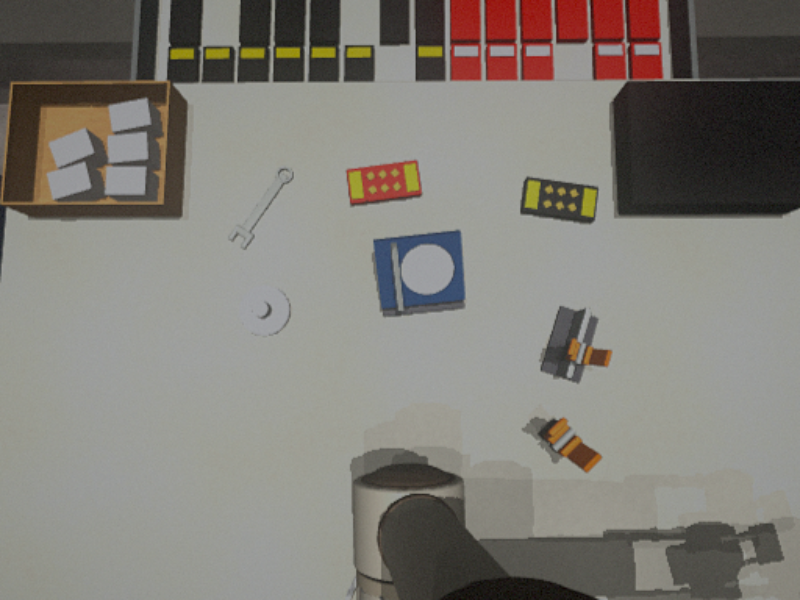

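View pics/b.png

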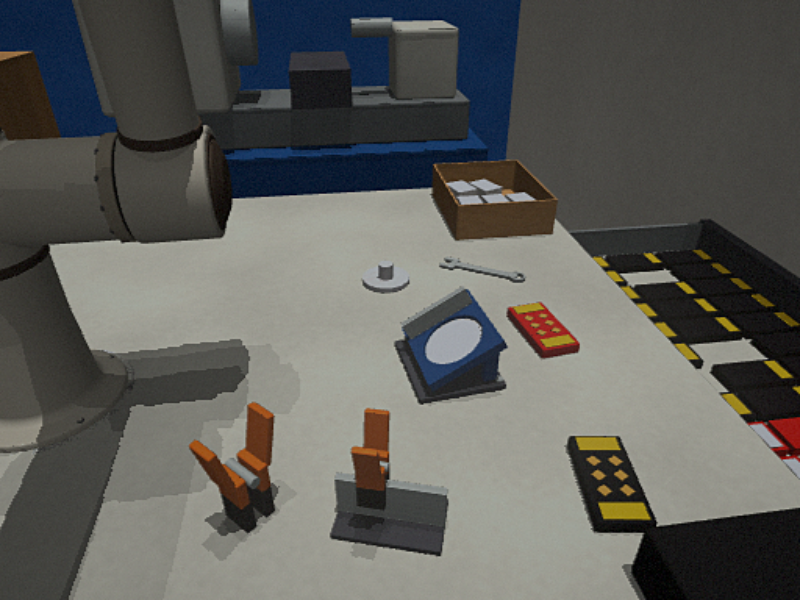

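The top view (800x600) shows the blank at (265,310), the nest at (427,270) with the fence at (397,275), and the rail at (578,345). Clamp look-alikes are the one clipped on the rail at (585,352) and a bigger one standing free at (570,440). I choose the rail one, which is smaller and clipped. The blank's only rival is the pale recess floor at (427,270). Next I'll measure everything and make the close crop.

```bash
cat > m.py <<'E'
from h import *
z=np.load("s0.npz")
def C(n,p,d):
    i=ctrl.camera_info(n); return p,d,np.array(i["cam_to_world"]),192/np.tan(np.radians(i["fov_y"])/2),i["cx"],i["cy"]
T=C("top",z["tp"],z["td"]);S=C("side",z["sp"],z["sd"])
E
python3 - <<'E'
from m import *
for n,c in(("top",T),("side",S)):
    W=cloud(c); hsv=cv2.cvtColor(c[0],cv2.COLOR_RGB2HSV); Z=W[...,2]
    inb=(W[...,0]>.15)&(W[...,0]<.75)&(abs(W[...,1])<.5)
    tb=inb&(abs(Z)<.006); print(n,"table z",np.nanmedian(Z[tb]))
    # blank disc top & boss
    reg=inb&(abs(W[...,0]-.38)<.09)&(abs(W[...,1]-.33)<.12)
    for lo,hi in((.006,.014),(.032,.044)):
        m=reg&(Z>lo)&(Z<hi); P=W[m]; print(" blank",lo,m.sum(),np.nanmedian(P,0),P.min(0),P.max(0), cv2.minEnclosingCircle(P[:,:2].astype(np.float32)))
    # blue plate
    m=inb&(hsv[...,0]>100)&(hsv[...,0]<130)&(hsv[...,1]>100)&(abs(W[...,1])<.2)&(W[...,0]>.3)
    P=W[m]; 
    for k in range(6):
        q=P.mean(0);n_=np.linalg.svd(P-q,full_matrices=0)[2][2];n_*=np.sign(n_[2]);r=(P-q)@n_;P=P[abs(r)<max(.002,2*r.std())]
    print(" plane",len(P),q,n_,"tilt",np.degrees(np.arccos(n_[2])),"yaw",np.degrees(np.arctan2(-n_[1],-n_[0])),"rms",r.std())
    d=(W-q)@n_
    ex=np.array([-n_[0]*1,-n_[1],0]);ex/=np.linalg.norm(ex);ey=np.cross([0,0,1],ex);ex=np.cross(ey,n_)
    near=inb&(np.linalg.norm(W-q,axis=-1)<.12)
    fl=near&(hsv[...,1]<60)&(d<-.002)&(d>-.012);P=W[fl];print(" floor",fl.sum(),np.median(d[fl]),P.mean(0))
    ft=near&(d>.024)&(d<.036);P=W[ft];L=np.c_[(P-q)@ex,(P-q)@ey,(P-q)@n_]
    print(" fence top",ft.sum(),P.mean(0),np.percentile(L,[2,50,98],axis=0).round(4).tolist())
    L=np.c_[(W[fl]-q)@ex,(W[fl]-q)@ey];print(" floor local",np.percentile(L,[1,50,99],axis=0).round(4).tolist())
    # orange
    m=inb&(hsv[...,0]<16)&(hsv[...,1]>130)&(W[...,1]<-.1)&(W[...,0]<.5)
    k,l,st,ce=cv2.connectedComponentsWithStats(m.astype(np.uint8))
    for i in range(1,k):
        if st[i,4]>25: P=W[l==i];print(" or",st[i],P.mean(0).round(3),P.min(0).round(3),P.max(0).round(3))
    # rail foot/wall
    reg=inb&(W[...,0]>.26)&(W[...,0]<.42)&(W[...,1]<-.15)&(W[...,1]>-.3)
    for lo,hi in((.006,.011),(.054,.064)):
        m=reg&(Z>lo)&(Z<hi)&(hsv[...,1]<90);P=W[m][:,:2].astype(np.float32)
        print(" rail",lo,len(P),P.mean(0),cv2.minAreaRect(P))
p=T[0][180:320,320:420];q=S[0][240:370,110:310]
save("c",np.concatenate([cv2.resize(p,(400,560)),cv2.resize(q,(400,560))[:, :]],1))
E
```

```text
top table z -0.00012929127854566236
 blank 0.006 2 [0.39364943 0.32704081 0.00666761] [0.33696365 0.25864797 0.0064721 ] [0.45033522 0.39543365 0.00686313] ((0.39364945888519287, 0.32704082131385803), 0.08893050998449326)
  return np.nanmean(a, axis, out=out, keepdims=keepdims)
Traceback (most recent call last):
ValueError: zero-size array to reduction operation minimum which has no identity
```

```bash
cat >> h.py <<'E'
def ray(c,uv,q,n):
    "intersect pixels with plane through q normal n"
    p,d,T,f,cx,cy=c; uv=np.atleast_2d(uv).astype(float)
    D=np.c_[(uv[:,0]-cx)/f,(uv[:,1]-cy)/f,np.ones(len(uv))]@T[:3,:3].T; o=T[:3,3]
    return o+D*(((np.asarray(q)-o)@n)/(D@n))[:,None]
Zup=np.array([0,0,1.])
E
python3 - <<'E'
from m import *
p=T[0][180:320,320:420];q=S[0][240:370,110:310]
save("c",np.concatenate([cv2.resize(p,(400,560)),cv2.resize(q,(400,560))],1))
for n,c in(("top",T),("side",S)):
    W=cloud(c); hsv=cv2.cvtColor(c[0],cv2.COLOR_RGB2HSV); Z=W[...,2]
    print(n,"no-depth frac",(c[1]==0).mean())
    m=(c[1]==0).astype(np.uint8)
    k,l,st,ce=cv2.connectedComponentsWithStats(m)
    for i in range(1,k):
        if st[i,4]>40: print("  nodepth",st[i].tolist(),ray(c,ce[i],[0,0,.01],Zup).round(4))
    inb=(W[...,0]>.15)&(W[...,0]<.75)&(abs(W[...,1])<.5)
    m=inb&(hsv[...,0]>100)&(hsv[...,0]<130)&(hsv[...,1]>100)&(abs(W[...,1])<.2)&(W[...,0]>.3)
    P=W[m]
    for k in range(8):
        q=P.mean(0);n_=np.linalg.svd(P-q,full_matrices=0)[2][2];n_*=np.sign(n_[2]);r=(P-q)@n_;P=P[abs(r)<max(.002,1.5*r.std())]
    print(" plane",len(P),q,n_,"tilt",np.degrees(np.arccos(n_[2])),"yaw",np.degrees(np.arctan2(-n_[1],-n_[0])),"rms",r.std())
    m=inb&(hsv[...,0]<16)&(hsv[...,1]>130)&(W[...,1]<-.1)&(W[...,0]<.5)
    k,l,st,ce=cv2.connectedComponentsWithStats(m.astype(np.uint8))
    for i in range(1,k):
        if st[i,4]>15: P=W[l==i];print(" or",st[i].tolist(),P.mean(0).round(3),P.min(0).round(3),P.max(0).round(3))
E
```

```text
top no-depth frac 0.004018147786458333
 plane 879 [ 0.57932488 -0.00958816  0.06119513] [-0.46524156 -0.05153946  0.88368206] tilt 27.910231597150435 yaw 6.321451544486739 rms 0.0010378228668623801
 or [378, 223, 14, 11, 77] [ 0.434 -0.29   0.12 ] [ 0.422 -0.3    0.092] [ 0.447 -0.283  0.136]
 or [350, 268, 13, 16, 40] [ 0.321 -0.222  0.101] [ 0.298 -0.243  0.033] [ 0.34  -0.205  0.133]
 or [358, 279, 12, 13, 31] [ 0.295 -0.249  0.071] [ 0.279 -0.263  0.063] [ 0.308 -0.235  0.076]
 or [362, 283, 23, 19, 201] [ 0.282 -0.262  0.108] [ 0.265 -0.28   0.074] [ 0.299 -0.243  0.133]
side no-depth frac 0.004170735677083333
 plane 810 [ 0.58002464 -0.0415451   0.05969348] [-0.46854281 -0.04951828  0.88205191] tilt 28.109116202910727 yaw 6.03295055563976 rms 0.0008402109215842052
 or [152, 258, 23, 57, 783] [ 0.322 -0.234  0.093] [ 0.297 -0.254  0.039] [ 0.341 -0.209  0.131]
 or [225, 261, 24, 53, 888] [ 0.44  -0.274  0.107] [ 0.419 -0.306  0.065] [ 0.46  -0.24   0.136]
 or [121, 282, 39, 44, 606] [ 0.289 -0.271  0.09 ] [ 0.263 -0.285  0.024] [ 0.308 -0.236  0.131]
```

View pics/c.png

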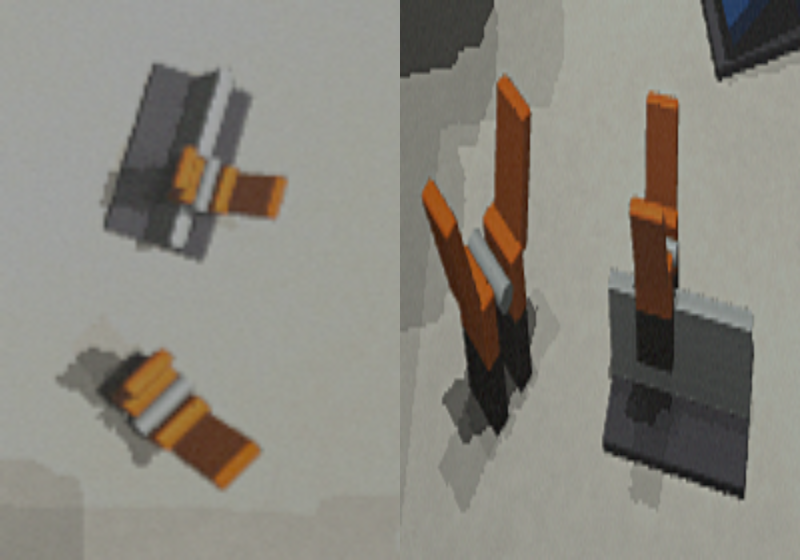

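The crop confirms it. The rail clamp, with handle tops at about 0.137 m, is the smaller one and is clipped to the wall. The other stands on the table and is bigger. Now the blank, recess, fence and rail numbers.

```bash
python3 - <<'E'
from m import *
for n,c in(("top",T),("side",S)):
    W=cloud(c); hsv=cv2.cvtColor(c[0],cv2.COLOR_RGB2HSV); Z=W[...,2]
    reg=(abs(W[...,0]-.516)<.08)&(abs(W[...,1]-.237)<.08)
    for lo,hi in((.006,.014),(.033,.044)):
        m=reg&(Z>lo)&(Z<hi); P=W[m]
        print(n,"blank",lo,m.sum(),np.median(Z[m]),cv2.minEnclosingCircle(P[:,:2].astype(np.float32)),cv2.minAreaRect(P[:,:2].astype(np.float32)))
    q=np.array([.5797,-.0256,.0604]); a=np.radians(6.15);t=np.radians(28)
    q=np.array([.57932488,-.00958816,.06119513]) if n=="top" else np.array([.58002464,-.0415451,.05969348])
    n_=np.array([-np.sin(t)*np.cos(a),-np.sin(t)*np.sin(a),np.cos(t)]);ey=np.array([-np.sin(a),np.cos(a),0]);ex=np.cross(ey,n_)
    d=(W-q)@n_;near=np.linalg.norm(W-q,axis=-1)<.13
    m=near&(hsv[...,1]<90)&(d<-.003)&(d>-.01); m=cv2.morphologyEx(m.astype(np.uint8),cv2.MORPH_OPEN,np.ones((3,3)))
    k,l,st,ce=cv2.connectedComponentsWithStats(m);i=1+st[1:,4].argmax();P=W[l==i]
    L=np.c_[(P-q)@ex,(P-q)@ey,(P-q)@n_];(u,v),r=cv2.minEnclosingCircle(L[:,:2].astype(np.float32));rc=cv2.minAreaRect(L[:,:2].astype(np.float32))
    print(n,"recess c",q+ex*u+ey*v,r,"med d",np.median(L[:,2]),"rect c",q+ex*rc[0][0]+ey*rc[0][1],rc)
    m=near&(d>.025)&(d<.034);P=W[m];L=np.c_[(P-q)@ex,(P-q)@ey].astype(np.float32);rc=cv2.minAreaRect(L);print("  fence",m.sum(),rc,q+ex*rc[0][0]+ey*rc[0][1]-ey*.052, "origin by fence")
    P=W[(abs(W[...,0]-.42)<.1)&(abs(W[...,1]+.25)<.1)&(Z>.055)&(Z<.064)&(hsv[...,1]<60)][:,:2].astype(np.float32);print("  rail top",len(P),cv2.minAreaRect(P))
    P=W[(abs(W[...,0]-.42)<.1)&(abs(W[...,1]+.25)<.1)&(Z>.006)&(Z<.011)][:,:2].astype(np.float32);print("  rail foot",len(P),cv2.minAreaRect(P))
    for i,(lo,hi) in enumerate(((.1,.15),)):
        m=(hsv[...,0]<16)&(hsv[...,1]>120)&(W[...,0]>.4)&(W[...,0]<.48)&(Z>.1)&(Z<.15)&(W[...,1]<-.2);k,l,st,ce=cv2.connectedComponentsWithStats(m.astype(np.uint8))
        for i in range(1,k):
            if st[i,4]>8: P=W[l==i];print("  or",st[i].tolist(),P.mean(0).round(4),np.percentile(P,[5,95],axis=0).round(4).tolist())
E
```

```text
top blank 0.006 702 0.00969282244971753 ((0.5285625457763672, 0.257593035697937), 0.057654254138469696) ((0.5208061933517456, 0.263356477022171), (0.09967271238565445, 0.08824463933706284), 24.577375411987305)
top blank 0.033 86 0.037918373246730974 ((0.5153970718383789, 0.2605883479118347), 0.013835092075169086) ((0.5153374075889587, 0.2603626847267151), (0.0246734656393528, 0.024624750018119812), 89.56891632080078)
top recess c [ 0.57785246 -0.02600391  0.05948165] 0.04584776237607002 med d -0.005748474985646194 rect c [ 0.57813242 -0.02699734  0.05957306] ((-0.003455106168985367, -0.017181236296892166), (0.08887232840061188, 0.08846548944711685), 1.3275389671325684)
  fence 161 ((-0.0028914958238601685, 0.035592544823884964), (0.10950759798288345, 0.009971537627279758), 0.32930493354797363) [ 0.57854429 -0.0261747   0.05983765] origin by fence
  rail top 148 ((0.4579494893550873, -0.27099496126174927), (0.02413984015583992, 0.11990503966808319), 74.89611053466797)
  rail foot 533 ((0.42428258061408997, -0.27743640542030334), (0.19183588027954102, 0.10867658257484436), 6.3442645072
[... 847 characters left out ...]
2860367298126, 0.08735780417919159), 46.71892547607422)
  fence 196 ((-0.0009456723928451538, 0.06507173180580139), (0.10934247821569443, 0.014441432431340218), 1.1976937055587769) [ 0.57779407 -0.02863805  0.05924951] origin by fence
  rail top 408 ((0.45598214864730835, -0.2796214520931244), (0.02414625696837902, 0.11872746795415878), 76.50767517089844)
  rail foot 1170 ((0.4161238670349121, -0.28813549876213074), (0.052300091832876205, 0.19908761978149414), 80.62002563476562)
  or [233, 261, 16, 23, 325] [ 0.4467 -0.2514  0.1186] [[0.4358, -0.257, 0.1022], [0.4581, -0.245, 0.1335]]
  or [225, 286, 19, 17, 251] [ 0.4319 -0.2983  0.1213] [[0.4209, -0.3032, 0.1024], [0.4424, -0.2932, 0.134]]
```

```bash
cat >> h.py <<'E'
def go(x,y,z,yaw=None):
    "print shift to the goal in units of 20 mm along the tool's axes (as now), and roll in units of .12 rad"
    s=ctrl.sense();R=Rn.from_euler("xyz",s["tcp_rot"]).as_matrix();d=R.T@(np.array([x,y,z])-s["ee_pos"])/.02
    w=0 if yaw is None else ((s["tcp_rot"][2]-yaw+np.pi/2)%np.pi-np.pi/2)/.12
    print("units",d.round(3),"roll",round(w,3),"pos",s["ee_pos"].round(4),"rot",s["tcp_rot"].round(4),"t",round(s["time_s"],2))
E
python3 -c "
from h import *
go(.515,.259,.214,.113)"; python3 -m jog '[{"roll":0.5},{"roll":0.5}]' 60 20; python3 -c "
from h import *
go(.515,.259,.214,.113);print(ctrl.sense()['joints'].round(3))"
```

```text
units [ 28.044 -35.355   0.055] roll 1.007 pos [ 0.1332 -0.5588  0.2137] rot [-3.140e+00 -4.000e-04  2.338e-01] t 0.1
units [ 28.044 -35.355   0.055] roll 1.007 pos [ 0.1332 -0.5588  0.2137] rot [-3.140e+00 -4.000e-04  2.338e-01] t 0.1
[-1.547  0.159  1.598  0.     1.386 -0.21 ]validation failed for argument at $[0]...
```

```bash
python3 -m jog '[{"tx":0,"ty":0,"tz":0,"roll":0.5},{"tx":0,"ty":0,"tz":0,"roll":0.5}]' 60 20; python3 -c "
from h import *
go(.515,.259,.214,.113);print(ctrl.sense()['joints'].round(3))"
```

```text
time_s: 0.27
ee_pos: [0.1332, -0.559, 0.214]
tcp_rot: [-3.14, -0.0, 0.111]
force: [-0.4, 0.4, -0.1]
finger_gap: 0.0805
grasp_force: 0.0
units [ 23.502 -38.533   0.045] roll -0.017 pos [ 0.1332 -0.559   0.214 ] rot [-3.1405e+00 -1.0000e-04  1.1100e-01] t 0.27
[-1.547  0.159  1.598  0.     1.386 -0.087]
```

```bash

R='x'; python3 -m jog '[{"tx":0.6,"ty":-1,"tz":0,"roll":0},{"tx":0.6,"ty":-1,"tz":0,"roll":0},{"tx":0.6,"ty":-1,"tz":0,"roll":0},{"tx":0.6,"ty":-1,"tz":0,"roll":0},{"tx":0.6,"ty":-1,"tz":0,"roll":0},{"tx":0.6,"ty":-1,"tz":0,"roll":0},{"tx":0.6,"ty":-1,"tz":0,"roll":0},{"tx":0.6,"ty":-1,"tz":0,"roll":0},{"tx":0.6,"ty":-1,"tz":0,"roll":0},{"tx":0.6,"ty":-1,"tz":0,"roll":0},{"tx":0.6,"ty":-1,"tz":0,"roll":0},{"tx":0.6,"ty":-1,"tz":0,"roll":0}]' >/dev/null
python3 -m jog '[{"tx":0.6,"ty":-1,"tz":0,"roll":0},{"tx":0.6,"ty":-1,"tz":0,"roll":0},{"tx":0.6,"ty":-1,"tz":0,"roll":0},{"tx":0.6,"ty":-1,"tz":0,"roll":0},{"tx":0.6,"ty":-1,"tz":0,"roll":0},{"tx":0.6,"ty":-1,"tz":0,"roll":0},{"tx":0.6,"ty":-1,"tz":0,"roll":0},{"tx":0.6,"ty":-1,"tz":0,"roll":0},{"tx":0.6,"ty":-1,"tz":0,"roll":0},{"tx":0.6,"ty":-1,"tz":0,"roll":0},{"tx":0.6,"ty":-1,"tz":0,"roll":0},{"tx":0.6,"ty":-1,"tz":0,"roll":0}]' 
python3 -c "
from h import *
go(.515,.259,.214,.113);print(ctrl.sense()['joints'].round(3))"
```

```text
time_s: 2.27
ee_pos: [0.3649, -0.0484, 0.2143]
tcp_rot: [-3.141, 0.0, 0.114]
force: [0.5, -1.0, 0.4]
finger_gap: 0.0601
grasp_force: 0.0
units [  9.204 -14.42    0.015] roll 0.007 pos [ 0.3649 -0.0484  0.2143] rot [-3.1414e+00  3.0000e-04  1.1390e-01] t 2.27
[-0.464 -0.43   2.126  0.     1.446  0.993]
```

```bash

python3 -m jog '[{"tx":0.7,"ty":-1,"tz":0.2,"roll":0},{"tx":0.7,"ty":-1,"tz":0.4,"roll":0},{"tx":0.7,"ty":-1,"tz":0.4,"roll":0},{"tx":0.7,"ty":-1,"tz":0.4,"roll":0},{"tx":0.7,"ty":-1,"tz":0.4,"roll":0},{"tx":0.7,"ty":-1,"tz":0.4,"roll":0},{"tx":0.7,"ty":-1,"tz":0.4,"roll":0},{"tx":0.7,"ty":-1,"tz":0.4,"roll":0},{"tx":0.7,"ty":-1,"tz":0.4,"roll":0},{"tx":0.7,"ty":-1,"tz":0.4,"roll":0},{"tx":0.7,"ty":-1,"tz":0.4,"roll":0},{"tx":0.7,"ty":-1,"tz":0.4,"roll":0}]' >/dev/null
python3 -m jog '[{"tx":0.4,"ty":-1,"tz":0,"roll":0},{"tx":0.4,"ty":-1,"tz":0,"roll":0},{"tx":0,"ty":-0.4,"tz":0,"roll":0},{"tx":0,"ty":0,"tz":0,"roll":0}]' 
python3 - <<'E'
from h import *
c=cam("wrist");W=cloud(c);Z=W[...,2]
m=(Z>.033)&(Z<.044)&(abs(W[...,0]-.515)<.08)&(abs(W[...,1]-.259)<.08);P=W[m][:,:2].astype(np.float32);k=cv2.minEnclosingCircle(P);print(m.sum(),k,cv2.minAreaRect(P))
m=(Z>.006)&(Z<.014)&(abs(W[...,0]-.515)<.07)&(abs(W[...,1]-.259)<.07);P=W[m][:,:2].astype(np.float32);print(m.sum(),cv2.minEnclosingCircle(P),cv2.minAreaRect(P))
go(*k[0],.019,.113); save("d",c[0])
E
```

```text
time_s: 3.6
ee_pos: [0.5143, 0.2585, 0.1221]
tcp_rot: [-3.142, 0.001, 0.116]
force: [0.1, -0.7, -0.3]
finger_gap: 0.06
grasp_force: 0.0
670 ((0.5164995193481445, 0.2603105306625366), 0.014142581261694431) ((0.5166912078857422, 0.2602750360965729), (0.02702859602868557, 0.026535607874393463), 6.539468288421631)
4958 ((0.5163580179214478, 0.2604747414588928), 0.04511823132634163) ((0.5164421796798706, 0.2607089877128601), (0.08902941644191742, 0.08881411701440811), 51.55405807495117)
units [ 0.129 -0.137  5.162] roll 0.018 pos [0.5143 0.2574 0.1222] rot [3.1411e+00 9.0000e-04 1.1520e-01] t 3.65
```

```bash

python3 -m jog '[{"tx":0.05,"ty":-0.05,"tz":0.9,"roll":0},{"tx":0.05,"ty":-0.05,"tz":0.9,"roll":0},{"tx":0,"ty":0,"tz":0.9,"roll":0},{"tx":0,"ty":0,"tz":0.9,"roll":0},{"tx":0,"ty":0,"tz":0.9,"roll":0},{"tx":0,"ty":0,"tz":0.66,"roll":0},{"tx":0,"ty":0,"tz":0,"roll":0}]'
python3 -m jog '[{"tx":0,"ty":0,"tz":0,"roll":0},{"tx":0,"ty":0,"tz":0,"roll":0},{"tx":0,"ty":0,"tz":0,"roll":0},{"tx":0,"ty":0,"tz":0,"roll":0},{"tx":0,"ty":0,"tz":0,"roll":0}]' 20 15
```

```text
time_s: 4.23
ee_pos: [0.514, 0.2577, 0.0164]
tcp_rot: [3.14, 0.006, 0.113]
force: [-0.7, -1.0, -0.5]
finger_gap: 0.0599
grasp_force: 0.0
time_s: 4.65
ee_pos: [0.5174, 0.26, 0.0205]
tcp_rot: [-3.141, -0.002, 0.114]
force: [-0.7, 4.0, 2.2]
finger_gap: 0.0287
grasp_force: 1.6
```

```bash

python3 -m jog '[{"tx":0,"ty":0,"tz":0,"roll":0},{"tx":0,"ty":0,"tz":-0.5,"roll":0},{"tx":0,"ty":0,"tz":-1,"roll":0},{"tx":0,"ty":0,"tz":-1,"roll":0},{"tx":0,"ty":0,"tz":-1,"roll":0},{"tx":0,"ty":0,"tz":-1,"roll":0},{"tx":0,"ty":0,"tz":-1,"roll":0},{"tx":0,"ty":0,"tz":-1,"roll":0},{"tx":0,"ty":0.5,"tz":-0.5,"roll":0},{"tx":0,"ty":0.5,"tz":-0.5,"roll":0},{"tx":0,"ty":0,"tz":0,"roll":0}]'
python3 -c "
from h import *
go(.5822,-.0308,.125,.115);print(ctrl.sense()['joints'].round(3))"
```

```text
time_s: 5.57
ee_pos: [0.5202, 0.2377, 0.1712]
tcp_rot: [3.141, -0.003, 0.112]
force: [1.0, -0.2, -2.9]
finger_gap: 0.0277
grasp_force: 15.0
units [ 1.571 13.684  2.329] roll -0.023 pos [0.5202 0.2377 0.1712] rot [ 3.1406e+00 -2.7000e-03  1.1230e-01] t 5.57
[ 2.180e-01  1.840e-01  1.655e+00 -1.000e-03  1.299e+00  1.677e+00]
```

```bash

python3 -m jog '[{"tx":0.1,"ty":0.6,"tz":0,"roll":0},{"tx":0.1,"ty":1,"tz":0,"roll":0},{"tx":0.1,"ty":1,"tz":0,"roll":0},{"tx":0.1,"ty":1,"tz":0,"roll":0},{"tx":0.1,"ty":1,"tz":0,"roll":0},{"tx":0.1,"ty":1,"tz":0,"roll":0},{"tx":0.1,"ty":1,"tz":0,"roll":0},{"tx":0.1,"ty":1,"tz":0,"roll":0},{"tx":0.1,"ty":1,"tz":0,"roll":0},{"tx":0.1,"ty":1,"tz":0,"roll":0},{"tx":0.2,"ty":1,"tz":0,"roll":0},{"tx":0.2,"ty":1,"tz":0,"roll":0}]' >/dev/null
python3 -m jog '[{"tx":0.1,"ty":1,"tz":0.3,"roll":0},{"tx":0.1,"ty":0.7,"tz":0.6,"roll":0},{"tx":0,"ty":0.4,"tz":0.6,"roll":0},{"tx":0,"ty":0,"tz":0.6,"roll":0},{"tx":0,"ty":0,"tz":0.23,"roll":0},{"tx":0,"ty":0,"tz":0,"roll":0},{"tx":0,"ty":0,"tz":0,"roll":0}]'
python3 - <<'E'
from h import *
go(.5822,-.0308,.1058,.115)
c=cam("wrist");save("e",c[0])
E
```

```text
time_s: 7.15
ee_pos: [0.5813, -0.0279, 0.1221]
tcp_rot: [-3.141, 0.001, 0.115]
force: [0.5, -0.0, -2.6]
finger_gap: 0.0276
grasp_force: 15.0
units [0.031 0.153 0.814] roll -0.0 pos [ 0.5813 -0.0279  0.1221] rot [-3.1407e+00  1.4000e-03  1.1500e-01] t 7.15
```

View pics/e.png

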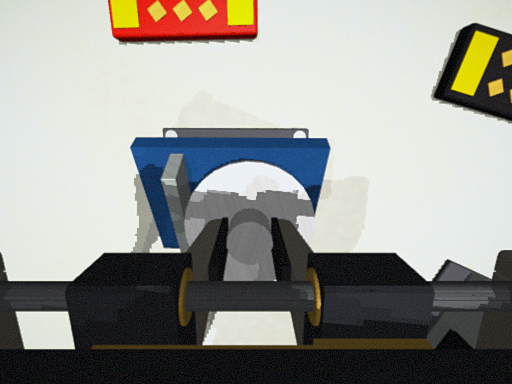

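The wrist view shows the blank held level at (250,235), the fence to its left at (175,200), and the yaw aligned. Next I lower onto the uphill face and let the blank pivot in the pads.

```bash

python3 -m jog '[{"tx":0,"ty":0.15,"tz":0.35,"roll":0},{"tx":0,"ty":0,"tz":0.35,"roll":0},{"tx":-0.02,"ty":0,"tz":0.2,"roll":0},{"tx":-0.05,"ty":0,"tz":0.2,"roll":0},{"tx":-0.05,"ty":0,"tz":0.2,"roll":0}]'
python3 -m jog '[{"tx":-0.07,"ty":0,"tz":0.2,"roll":0},{"tx":-0.07,"ty":0,"tz":0.2,"roll":0},{"tx":-0.08,"ty":0,"tz":0.2,"roll":0}]'
```

```text
time_s: 7.62
ee_pos: [0.5787, -0.0322, 0.0965]
tcp_rot: [-3.141, 0.003, 0.114]
force: [-6.6, -0.7, 1.9]
finger_gap: 0.0273
grasp_force: 15.0
time_s: 7.87
ee_pos: [0.5755, -0.0327, 0.0846]
tcp_rot: [3.142, -0.001, 0.114]
force: [-0.6, 0.0, 0.6]
finger_gap: 0.0276
grasp_force: 15.0
```

```bash

python3 -m jog '[{"tx":-0.06,"ty":0,"tz":0.15,"roll":0},{"tx":-0.02,"ty":0,"tz":0.1,"roll":0},{"tx":0,"ty":0,"tz":0,"roll":0}]'
python3 - <<'E'
from h import *
c=cam("wrist");save("f",c[0]);d=cam("side");save("g",cv2.resize(np.concatenate([d[0][150:280,220:380]],1),(640,520)))
E
```

```text
time_s: 8.12
ee_pos: [0.5745, -0.0329, 0.0801]
tcp_rot: [3.141, -0.001, 0.114]
force: [0.6, -0.9, -0.1]
finger_gap: 0.0269
grasp_force: 15.0
```

View pics/g.png

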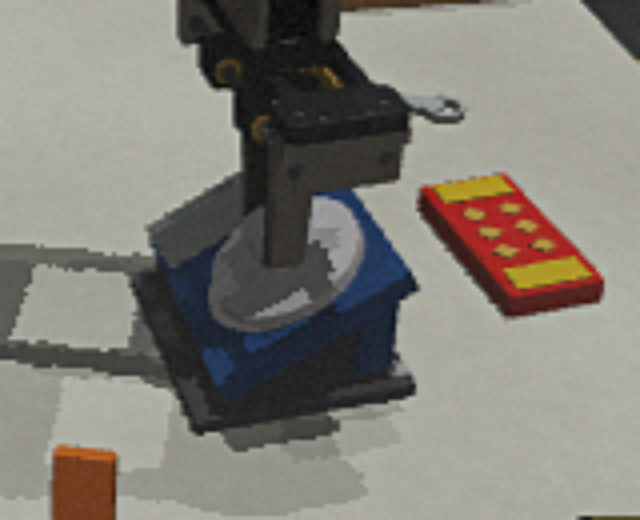

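The blank now lies flush at 28° on the face (disc centre (290,265) in the crop) and still in the grip. Next I lift off along the normal, shift over the recess and lower.

```bash

python3 -m jog '[{"tx":-0.07,"ty":0,"tz":-0.13,"roll":0},{"tx":-0.22,"ty":-0.16,"tz":0.12,"roll":0},{"tx":-0.22,"ty":-0.155,"tz":0.12,"roll":0},{"tx":0,"ty":0,"tz":0,"roll":0},{"tx":0,"ty":0,"tz":0,"roll":0}]'
python3 -m jog '[{"tx":0.05,"ty":0,"tz":0.09,"roll":0},{"tx":0.05,"ty":0,"tz":0.09,"roll":0},{"tx":0.05,"ty":0,"tz":0.09,"roll":0},{"tx":0,"ty":0,"tz":0,"roll":0}]'
python3 -m jog '[{"tx":0.03,"ty":0,"tz":0.07,"roll":0},{"tx":0.03,"ty":0,"tz":0.07,"roll":0},{"tx":0,"ty":0,"tz":0,"roll":0}]'

```

```text
time_s: 8.63
ee_pos: [0.562, -0.0274, 0.0769]
tcp_rot: [-3.141, 0.001, 0.114]
force: [-0.2, -1.0, -2.4]
finger_gap: 0.0275
grasp_force: 15.0
time_s: 8.97
ee_pos: [0.5671, -0.0276, 0.0732]
tcp_rot: [3.141, -0.002, 0.114]
force: [-1.2, 0.7, 4.0]
finger_gap: 0.0277
grasp_force: 15.0
time_s: 9.22
ee_pos: [0.5679, -0.0275, 0.0724]
tcp_rot: [3.141, -0.0, 0.114]
force: [-8.6, 1.2, 19.3]
finger_gap: 0.0275
grasp_force: 15.0
```

```bash

python3 -m jog '[{"tx":-0.06,"ty":0,"tz":-0.12,"roll":0},{"tx":0,"ty":0,"tz":0,"roll":0}]'
python3 -m jog '[{"tx":0,"ty":0,"tz":0,"roll":0},{"tx":0,"ty":0,"tz":0,"roll":0},{"tx":0,"ty":0,"tz":0,"roll":0},{"tx":0,"ty":0,"tz":0,"roll":0}]' 42 15
cat > bl.py <<'E'
from h import *
def chk(n):
    c=cam(n);W=cloud(c);hsv=cv2.cvtColor(c[0],cv2.COLOR_RGB2HSV)
    O=np.array([.578,-.0262,.0595]);a=.112;t=np.radians(28)
    nn=np.array([-np.sin(t)*np.cos(a),-np.sin(t)*np.sin(a),np.cos(t)]);ey=np.array([-np.sin(a),np.cos(a),0]);ex=np.cross(ey,nn)
    L=np.stack([(W-O)@ex,(W-O)@ey,(W-O)@nn],-1);r=np.hypot(L[...,0],L[...,1])
    bl=(hsv[...,0]>100)&(hsv[...,0]<130)&(hsv[...,1]>110)&(r<.09)&(abs(L[...,2])<.006)
    A=lambda P:np.linalg.lstsq(np.c_[P[:,:2],np.ones(len(P))],P[:,2],rcond=None)[0].round(4)
    print(n,"face",bl.sum(),A(L[bl]))
    m=(r>.017)&(r<.043)&(L[...,2]>-.01)&(L[...,2]<.016)&(hsv[...,1]<70)&(L[...,0]**2>=0);P=L[m]
    for k in range(4):
        s=A(P);e=P[:,2]-np.c_[P[:,:2],np.ones(len(P))]@s;P=P[abs(e)<.002]
    print(n,"disc",len(P),s,"(slope x, slope y, height; want 0 0 .004)")
    m=(r<.03)&(L[...,2]>.028)&(L[...,2]<.036)&(hsv[...,1]<70);P=L[m][:,:2].astype(np.float32)
    if len(P)>5:print(n,"boss",len(P),np.median(L[m],0),cv2.minAreaRect(P))
    return c
E
python3 -c "
from bl import *
chk('side');chk('top');chk('wrist')"
```

```text
time_s: 9.38
ee_pos: [0.5669, -0.0277, 0.0727]
tcp_rot: [3.141, -0.002, 0.114]
force: [0.7, 0.5, 3.7]
finger_gap: 0.0275
grasp_force: 15.0
time_s: 9.72
ee_pos: [0.5658, -0.0274, 0.0714]
tcp_rot: [-3.141, 0.001, 0.114]
force: [-0.2, 0.2, -0.4]
finger_gap: 0.042
grasp_force: 0.0
side face 513 [0.001  0.0078 0.0001]
side disc 353 [-0.0957 -0.0052  0.0072] (slope x, slope y, height; want 0 0 .004)
side boss 63 [-0.00634805  0.00141291  0.03489694] ((-0.008586609736084938, -0.0007335375994443893), (0.05173513665795326, 0.01763004995882511), 73.17412567138672)
top face 9 [0.0132 0.0229 0.0012]
top disc 113 [-0.1019 -0.0256  0.0069] (slope x, slope y, height; want 0 0 .004)
wrist face 11947 [-0.0121 -0.0012  0.0005]
wrist disc 4725 [-0.104  -0.0087  0.0079] (slope x, slope y, height; want 0 0 .004)
wrist boss 1111 [ 0.00739894 -0.0003219   0.03487133] ((0.0024636350572109222, 0.0002931784838438034), (0.0547073557972908, 0.026940595358610153), 89.18780517578125)
```

The blank is still about 6° tilted: its uphill side is in, and its downhill edge rides on the lip. I'll regrip, nudge it uphill and press.

```bash

python3 -m jog '[{"tx":0,"ty":0,"tz":0,"roll":0},{"tx":0,"ty":0,"tz":0,"roll":0},{"tx":0,"ty":0,"tz":0,"roll":0},{"tx":0,"ty":0,"tz":0,"roll":0}]' 20 10
python3 -m jog '[{"tx":0.06,"ty":0,"tz":-0.02,"roll":0},{"tx":0.06,"ty":0,"tz":-0.02,"roll":0},{"tx":0,"ty":0,"tz":0,"roll":0}]'
python3 -m jog '[{"tx":0.02,"ty":0,"tz":0.06,"roll":0},{"tx":0.02,"ty":0,"tz":0.06,"roll":0},{"tx":0,"ty":0,"tz":0,"roll":0}]'
python3 -c "
from bl import *
chk('side');chk('wrist')"
```

```text
time_s: 10.2
ee_pos: [0.566, -0.0276, 0.0718]
tcp_rot: [3.141, 0.0, 0.114]
force: [-0.1, -1.1, -1.0]
finger_gap: 0.0277
grasp_force: 10.0
time_s: 10.45
ee_pos: [0.5668, -0.0273, 0.072]
tcp_rot: [-3.141, 0.004, 0.114]
force: [-4.6, -2.4, 1.2]
finger_gap: 0.0273
grasp_force: 10.0
time_s: 10.7
ee_pos: [0.5678, -0.0274, 0.071]
tcp_rot: [3.142, 0.004, 0.114]
force: [-9.3, -2.3, 9.9]
finger_gap: 0.0277
grasp_force: 10.0
side face 529 [0.0018 0.0045 0.    ]
side disc 401 [-0.088  -0.0009  0.0069] (slope x, slope y, height; want 0 0 .004)
side boss 69 [-0.00612868 -0.009441    0.03424098] ((-0.005253622308373451, -0.004007276147603989), (0.021381661295890808, 0.05199098587036133), 2.232964038848877)
wrist face 12022 [-0.0116 -0.0009  0.0005]
wrist disc 4794 [-0.0956 -0.0033  0.0076] (slope x, slope y, height; want 0 0 .004)
wrist boss 1451 [ 0.00719066 -0.00047486  0.03477184] ((0.0024052346125245094, 3.4343451261520386e-05), (0.032229576259851456, 0.05241430178284645), 0.7729870676994324)
```

```bash

python3 -m jog '[{"tx":-0.1,"ty":0,"tz":-0.06,"roll":0},{"tx":0,"ty":0,"tz":0,"roll":0},{"tx":0,"ty":0,"tz":0,"roll":0},{"tx":0,"ty":0,"tz":0,"roll":0}]' 40 10
python3 - <<'E'
from bl import *
s=chk('side');w=chk('wrist')
save("k",np.concatenate([cv2.resize(s[0][190:270,250:340],(450,400)),cv2.resize(w[0][130:300,160:340],(350,400))],1))
E
```

```text
time_s: 11.13
ee_pos: [0.5674, -0.0272, 0.0714]
tcp_rot: [-3.142, -0.001, 0.114]
force: [0.6, -0.2, -0.3]
finger_gap: 0.0402
grasp_force: 0.0
side face 510 [0.0016 0.0067 0.0001]
side disc 385 [-0.0888  0.0046  0.0071] (slope x, slope y, height; want 0 0 .004)
side boss 51 [-0.00655319  0.00282232  0.03382682] ((-0.007977953180670738, 0.0012240000069141388), (0.052634645253419876, 0.01761607453227043), 73.39208984375)
wrist face 11810 [-0.0124 -0.0013  0.0005]
wrist disc 5103 [-0.0934 -0.0029  0.0077] (slope x, slope y, height; want 0 0 .004)
wrist boss 1248 [ 0.00698854 -0.00054033  0.03488634] ((0.0014706384390592575, 0.00019017048180103302), (0.05329596623778343, 0.03209063038229942), 89.17302703857422)
```

View pics/k.png

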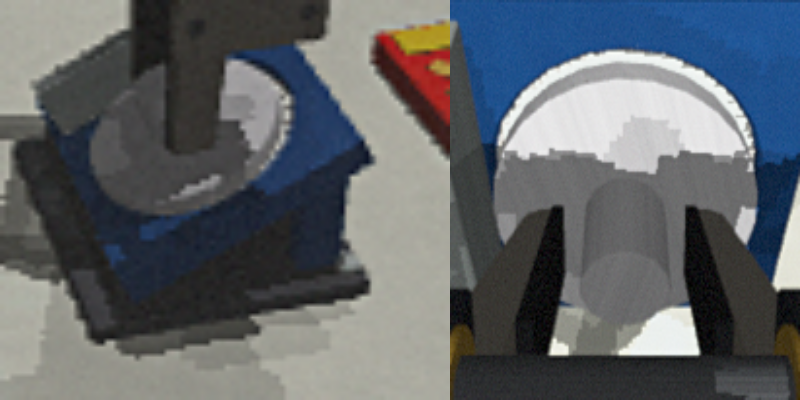

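The right crop shows a clear crescent gap at the uphill rim (625,65): the blank sits several mm too far downhill. I'll measure that gap.

```bash
cat >> bl.py <<'E'
def edge(c):
    W=cloud(c);hsv=cv2.cvtColor(c[0],cv2.COLOR_RGB2HSV)
    O=np.array([.578,-.0262,.0595]);a=.112;t=np.radians(28)
    nn=np.array([-np.sin(t)*np.cos(a),-np.sin(t)*np.sin(a),np.cos(t)]);ey=np.array([-np.sin(a),np.cos(a),0]);ex=np.cross(ey,nn)
    L=np.stack([(W-O)@ex,(W-O)@ey,(W-O)@nn],-1)
    for y in(-.012,-.006,0,.006,.012):
        m=(abs(L[...,1]-y)<.0008)&(L[...,0]>.015)&(L[...,0]<.06)&(abs(L[...,2])<.02)
        P=L[m];P=P[P[:,0].argsort()]
        b=[(round(P[(P[:,0]>=x)&(P[:,0]<x+.002),2].mean()*1000,1) if ((P[:,0]>=x)&(P[:,0]<x+.002)).any() else None) for x in np.arange(.030,.054,.002)]
        print(y,b)
E
python3 -c "
from bl import *
edge(cam('wrist'))"
```

```text
-0.012 [np.float64(5.0), np.float64(4.8), np.float64(4.7), np.float64(4.8), np.float64(0.2), np.float64(-1.0), np.float64(-5.2), None, np.float64(0.4), np.float64(0.3), np.float64(0.1), np.float64(0.1)]
-0.006 [np.float64(5.0), np.float64(5.2), np.float64(4.7), np.float64(4.9), np.float64(4.7), np.float64(-0.3), np.float64(-2.4), None, np.float64(-0.3), np.float64(0.8), np.float64(0.1), np.float64(0.4)]
0 [np.float64(4.9), np.float64(4.9), np.float64(4.9), np.float64(4.4), np.float64(4.4), np.float64(0.5), np.float64(-3.2), np.float64(-5.2), None, np.float64(0.4), np.float64(0.4), np.float64(0.6)]
0.006 [np.float64(5.0), np.float64(5.4), np.float64(5.1), np.float64(4.5), np.float64(4.2), np.float64(-0.1), np.float64(-5.4), None, np.float64(-0.6), np.float64(0.5), np.float64(0.5), np.float64(0.6)]
0.012 [np.float64(4.7), np.float64(5.0), np.float64(4.6), np.float64(4.6), np.float64(0.2), np.float64(-0.1), np.float64(-5.0), np.float64(-0.6), np.float64(0.4), np.float64(0.6), np.float64(0.5), np.float64(0.2)]
```

```bash

python3 -m jog '[{"tx":0,"ty":0,"tz":0,"roll":0},{"tx":0,"ty":0,"tz":0,"roll":0},{"tx":0,"ty":0,"tz":0,"roll":0},{"tx":0,"ty":0,"tz":0,"roll":0}]' 20 12
python3 -m jog '[{"tx":-0.03,"ty":0,"tz":-0.08,"roll":0},{"tx":0.12,"ty":0,"tz":-0.06,"roll":0},{"tx":0.11,"ty":0,"tz":-0.06,"roll":0},{"tx":0,"ty":0,"tz":0,"roll":0},{"tx":0,"ty":0,"tz":0,"roll":0}]'
python3 -m jog '[{"tx":0.03,"ty":0,"tz":0.06,"roll":0},{"tx":0.04,"ty":0,"tz":0.08,"roll":0},{"tx":0.04,"ty":0,"tz":0.08,"roll":0},{"tx":0,"ty":0,"tz":0,"roll":0}]'
python3 -c "
from bl import *
edge(chk('wrist'))"
```

```text
time_s: 11.62
ee_pos: [0.5672, -0.0274, 0.0713]
tcp_rot: [3.142, 0.0, 0.114]
force: [0.6, -0.8, -0.9]
finger_gap: 0.0275
grasp_force: 12.0
time_s: 12.03
ee_pos: [0.5711, -0.0268, 0.0753]
tcp_rot: [-3.141, 0.0, 0.114]
force: [0.6, 1.0, -3.1]
finger_gap: 0.0274
grasp_force: 12.0
time_s: 12.37
ee_pos: [0.572, -0.0267, 0.0702]
tcp_rot: [-3.141, 0.003, 0.114]
force: [-5.4, 0.0, 0.7]
finger_gap: 0.028
grasp_force: 12.0
wrist face 11782 [-0.0121 -0.001   0.0005]
wrist disc 4958 [-0.0102 -0.0012  0.0048] (slope x, slope y, height; want 0 0 .004)
wrist boss 1425 [ 0.00724669 -0.00026175  0.03256198] ((0.0059641581028699875, 0.00020382553339004517), (0.046763189136981964, 0.03427010029554367), 89.27338409423828)
-0.012 [np.float64(4.4), np.float64(4.3), np.float64(4.3), np.float64(4.3), np.float64(4.5), np.float64(4.7), np.float64(4.5), np.float64(1.7), np.float64(0.4), np.float64(0.1), np.float64(0.3), np.float64(0.2)]
-0.006 [np.float64(4.3), np.float64(4.5), np.float64(4.7), np.float64(4.3), np.float64(4.3), np.float64(4.6), np.float64(4.5), np.float64(3.9), np.float64(1.3), np.float64(0.3), np.float64(0.8), np.float64(0.5)]
0 [np.float64(5.0), np.float64(4.9), np.float64(4.3), np.float64(4.3), np.float64(4.5), np.float64(4.4), np.float64(4.3), np.float64(4.2), np.float64(1.6), np.float64(0.4), np.float64(0.3), np.float64(0.5)]
0.006 [np.float64(4.2), np.float64(4.8), np.float64(4.8), np.float64(4.3), np.float64(4.5), np.float64(4.4), np.float64(4.0), np.float64(2.4), np.float64(1.4), np.float64(0.2), np.float64(0.4), np.float64(0.6)]
0.012 [np.float64(4.4), np.float64(4.9), np.float64(4.4), np.float64(4.5), np.float64(4.1), np.float64(4.3), np.float64(4.6), np.float64(1.6), np.float64(0.3), np.float64(0.4), np.float64(0.5), np.float64(0.3)]
```

The blank is seated: parallel to the face and standing 4.3 mm proud. Now I release it and go up.

```bash

python3 -m jog '[{"tx":0,"ty":0,"tz":0,"roll":0},{"tx":0,"ty":0,"tz":0,"roll":0},{"tx":0,"ty":0,"tz":-0.1,"roll":0},{"tx":0,"ty":0,"tz":-0.5,"roll":0},{"tx":0,"ty":0,"tz":-1,"roll":0},{"tx":0,"ty":0,"tz":-1,"roll":0},{"tx":0,"ty":0,"tz":-1,"roll":0},{"tx":-0.5,"ty":0.5,"tz":-1,"roll":0},{"tx":-0.5,"ty":0.5,"tz":-1,"roll":0},{"tx":-0.5,"ty":0.5,"tz":-0.5,"roll":0},{"tx":-0.3,"ty":0.5,"tz":0,"roll":0}]' 42
python3 - <<'E'
from bl import *
c=chk('wrist');edge(c);chk('side')
W=cloud(c);hsv=cv2.cvtColor(c[0],cv2.COLOR_RGB2HSV)
O=np.array([.578,-.0262,.0595]);a=.112;t=np.radians(28)
nn=np.array([-np.sin(t)*np.cos(a),-np.sin(t)*np.sin(a),np.cos(t)]);ey=np.array([-np.sin(a),np.cos(a),0]);ex=np.cross(ey,nn)
L=np.stack([(W-O)@ex,(W-O)@ey,(W-O)@nn],-1)
m=(L[...,2]>.026)&(L[...,2]<.034)&(abs(L[...,1]-.052)<.015)&(abs(L[...,0])<.08);P=L[m];rc=cv2.minAreaRect(P[:,:2].astype(np.float32));print("fence",m.sum(),np.median(P,0),rc)
m=(L[...,2]>.002)&(L[...,2]<.0075)&(np.hypot(L[...,0],L[...,1])<.05)&(hsv[...,1]<90);P=L[m];print("disc",m.sum(),cv2.minEnclosingCircle(P[:,:2].astype(np.float32)))
m=(L[...,2]>.029)&(L[...,2]<.036)&(np.hypot(L[...,0],L[...,1])<.025);P=L[m];print("boss",m.sum(),cv2.minEnclosingCircle(P[:,:2].astype(np.float32)))
go(.44,-.268,.2,-.26);print(ctrl.sense()["joints"].round(3))
E
```

```text
time_s: 13.33
ee_pos: [0.5438, -0.0716, 0.1974]
tcp_rot: [3.138, -0.007, 0.114]
force: [-0.3, -0.2, -0.0]
finger_gap: 0.0416
grasp_force: 0.0
wrist face 5913 [-0.0049 -0.0011  0.0003]
wrist disc 3233 [-0.0004 -0.0013  0.0044] (slope x, slope y, height; want 0 0 .004)
wrist boss 531 [ 0.00357547 -0.0010444   0.03231257] ((0.0025054877623915672, -0.0009375046938657761), (0.026697790250182152, 0.02730158530175686), 51.091407775878906)
-0.012 [np.float64(4.7), np.float64(4.4), np.float64(4.3), np.float64(4.8), np.float64(4.5), np.float64(4.1), np.float64(3.9), np.float64(2.4), np.float64(0.2), np.float64(0.4), np.float64(1.2), np.float64(-1.0)]
-0.006 [np.float64(4.5), np.float64(4.4), np.float64(4.2), np.float64(3.8), np.float64(3.7), np.float64(4.2), np.float64(4.0), np.float64(4.1), np.float64(0.6), np.float64(-0.0), np.float64(-0.3), np.float64(0.3)]
0 [np.float64(4.1), np.float64(4.5), np.float64(4.3), np.float64(4.7), np.float64(5.0), np.float64(4.4), np.float64(4.0), np.float64(4.1), np.float64(1.0), np.float64(0.5), np.float64(0.9), np.float64(0.0)]
0.006 [np.float64(4.4), np.flo
[... 454 characters left out ...]
0.0023  0.0043] (slope x, slope y, height; want 0 0 .004)
side boss 91 [ 0.00040616 -0.0046734   0.03214157] ((-0.0005917083472013474, -0.002808827906847), (0.025134826079010963, 0.02664531022310257), 35.48740005493164)
fence 1020 [0.01355481 0.04994984 0.03016889] ((0.00208832323551178, 0.050578925758600235), (0.010676588863134384, 0.10914764553308487), 89.86289978027344)
disc 3927 ((0.0006544166244566441, 0.0019409805536270142), 0.04810921847820282)
boss 516 ((0.0020698148291558027, -0.0009788516908884048), 0.014134191907942295)
units [-6.173  9.178 -0.308] roll 3.099 pos [ 0.5422 -0.0718  0.1938] rot [ 3.1405e+00 -1.7000e-03  1.1190e-01] t 13.43
[-0.353  0.101  1.702 -0.     1.337  1.106]
```

The blank is fully seated and released. Now over to the clamp on the rail.

```bash

python3 -m jog '[{"tx":-0.6,"ty":0.9,"tz":-0.2,"roll":0},{"tx":-0.6,"ty":0.9,"tz":-0.5,"roll":0},{"tx":-0.6,"ty":0.9,"tz":-0.5,"roll":0},{"tx":-0.6,"ty":0.9,"tz":-0.5,"roll":0},{"tx":-0.6,"ty":0.9,"tz":-0.5,"roll":0},{"tx":-0.6,"ty":0.9,"tz":-0.3,"roll":0},{"tx":-0.6,"ty":0.9,"tz":0,"roll":0.2},{"tx":-0.6,"ty":0.9,"tz":0,"roll":0.9},{"tx":-0.5,"ty":0.9,"tz":0,"roll":0.9},{"tx":-0.4,"ty":0.4,"tz":0,"roll":0.9},{"tx":0,"ty":0,"tz":0,"roll":0.2},{"tx":0,"ty":0,"tz":0,"roll":0}]' 91
python3 -m jog '[{"tx":0,"ty":0,"tz":0,"roll":0}]'
cat > cl.py <<'E'
from h import *
def clamp(n,box=(.38,.52,-.34,-.2),zr=(.1,.15)):
    c=cam(n);W=cloud(c);hsv=cv2.cvtColor(c[0],cv2.COLOR_RGB2HSV);Z=W[...,2]
    inb=(W[...,0]>box[0])&(W[...,0]<box[1])&(W[...,1]>box[2])&(W[...,1]<box[3])
    m=inb&(hsv[...,0]<18)&(hsv[...,1]>110)&(Z>zr[0])&(Z<zr[1])
    k,l,st,ce=cv2.connectedComponentsWithStats(m.astype(np.uint8))
    for i in range(1,k):
        if st[i,4]>30:
            P=W[l==i];z1=np.percentile(P[:,2],95);T_=P[P[:,2]>z1-.006];print(n,st[i,4],"top",z1.round(4),"top mean",T_.mean(0).round(4),cv2.minAreaRect(T_[:,:2].astype(np.float32)))
    m=inb&(Z>.055)&(Z<.064)&(hsv[...,1]<60);P=W[m][:,:2].astype(np.float32)
    if len(P)>20:print(" rail top",len(P),cv2.minAreaRect(P))
    return c
E
python3 -c "
from cl import *
c=clamp('wrist');save('w1',c[0]);go(.44,-.268,.12,-.26);print(ctrl.sense()['joints'].round(3))"
```

```text
time_s: 14.43
ee_pos: [0.4433, -0.2485, 0.2421]
tcp_rot: [-3.14, 0.001, -0.258]
force: [0.3, 0.5, -0.6]
finger_gap: 0.0906
grasp_force: 0.0
time_s: 14.52
ee_pos: [0.4438, -0.2481, 0.2424]
tcp_rot: [-3.141, 0.001, -0.255]
force: [0.1, 0.3, 0.3]
finger_gap: 0.0911
grasp_force: 0.0
wrist 352 top 0.1351 top mean [ 0.4494 -0.2451  0.1337] ((0.44899922609329224, -0.2450370490550995), (0.008711123839020729, 0.024967866018414497), 70.68457794189453)
wrist 431 top 0.1351 top mean [ 0.4327 -0.2958  0.1335] ((0.43224015831947327, -0.2958904802799225), (0.00752489548176527, 0.024426955729722977), 71.67841339111328)
 rail top 551 ((0.45764943957328796, -0.2763758599758148), (0.01114298589527607, 0.11850505322217941), 72.4127197265625)
units [0.067 1.022 6.126] roll 0.041 pos [ 0.4439 -0.248   0.2425] rot [-3.1408e+00  5.0000e-04 -2.5500e-01] t 14.57
[-0.748 -0.034  1.743  0.     1.433  1.078]
```

View pics/w1.png

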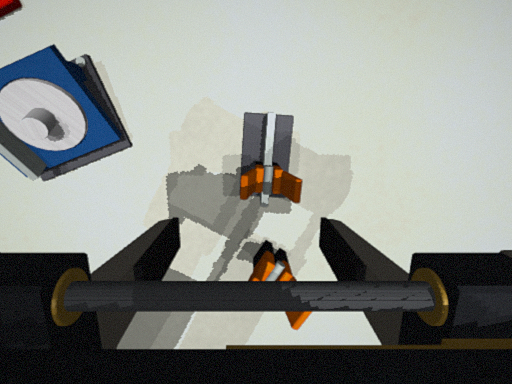

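The wrist view shows the target clamp on the rail at (270,183), with the big one at (278,285), clear of the fingers. Next I align and go down.

```bash

python3 -m jog '[{"tx":0,"ty":0,"tz":0,"roll":0.44},{"tx":0,"ty":0,"tz":0,"roll":0},{"tx":0,"ty":0,"tz":0,"roll":0}]' >/dev/null
python3 -c "
from cl import *
go(.4408,-.2704,.105,-.308)"
```

```text
units [0.192 1.102 6.894] roll 0.003 pos [ 0.4438 -0.2483  0.2429] rot [-3.1413  0.     -0.3077] t 14.82
```

```bash

python3 -m jog '[{"tx":0.1,"ty":0.5,"tz":0.4,"roll":0},{"tx":0.09,"ty":0.6,"tz":0.5,"roll":0},{"tx":0,"ty":0,"tz":1,"roll":0},{"tx":0,"ty":0,"tz":1,"roll":0},{"tx":0,"ty":0,"tz":1,"roll":0},{"tx":0,"ty":0,"tz":1,"roll":0},{"tx":0,"ty":0,"tz":1,"roll":0},{"tx":0,"ty":0,"tz":0.6,"roll":0},{"tx":0,"ty":0,"tz":0.4,"roll":0},{"tx":0,"ty":0,"tz":0,"roll":0},{"tx":0,"ty":0,"tz":0,"roll":0}]'
python3 -m jog '[{"tx":0,"ty":0,"tz":0,"roll":0},{"tx":0,"ty":0,"tz":0,"roll":0},{"tx":0,"ty":0,"tz":0,"roll":0},{"tx":0,"ty":0,"tz":0,"roll":0},{"tx":0,"ty":0,"tz":0,"roll":0},{"tx":0,"ty":0,"tz":0,"roll":0},{"tx":0,"ty":0,"tz":0,"roll":0}]' 40 40
python3 -c "
from cl import *
go(.4408,-.2704,.105,-.308);print(ctrl.sense()['force'])"
```

```text
time_s: 15.73
ee_pos: [0.4403, -0.2714, 0.1051]
tcp_rot: [3.142, -0.0, -0.311]
force: [-0.3, 0.8, -0.0]
finger_gap: 0.0909
grasp_force: 0.0
time_s: 16.32
ee_pos: [0.44, -0.2709, 0.1047]
tcp_rot: [-3.142, 0.001, -0.311]
force: [-0.5, -0.4, -2.3]
finger_gap: 0.0467
grasp_force: 8.4
units [ 0.031 -0.034 -0.014] roll -0.024 pos [ 0.44   -0.2709  0.1047] rot [-3.1415e+00  6.0000e-04 -3.1080e-01] t 16.32
[-0.47329844 -0.38356976 -2.33922252]
```

```bash

python3 -m jog '[{"tx":0,"ty":0,"tz":0,"roll":0},{"tx":0,"ty":0,"tz":0,"roll":0},{"tx":0,"ty":0,"tz":0,"roll":0},{"tx":0,"ty":0,"tz":0,"roll":0}]'
python3 -m jog '[{"tx":0,"ty":0,"tz":-0.25,"roll":0},{"tx":0,"ty":0,"tz":-0.5,"roll":0},{"tx":0,"ty":0,"tz":-0.75,"roll":0},{"tx":0,"ty":0,"tz":-1,"roll":0},{"tx":0,"ty":0,"tz":-1,"roll":0},{"tx":0,"ty":0,"tz":0,"roll":0}]'
```

```text
time_s: 16.65
ee_pos: [0.4402, -0.271, 0.1049]
tcp_rot: [-3.142, 0.0, -0.311]
force: [0.4, -0.6, -0.9]
finger_gap: 0.0401
grasp_force: 11.7
time_s: 17.15
ee_pos: [0.4426, -0.2732, 0.1805]
tcp_rot: [3.137, -0.008, -0.311]
force: [1.2, -0.7, -0.7]
finger_gap: 0.04
grasp_force: 11.7
```

```bash

python3 -m jog '[{"tx":0,"ty":-0.6,"tz":0,"roll":0},{"tx":0,"ty":-1,"tz":0,"roll":0},{"tx":0,"ty":-1,"tz":0,"roll":0},{"tx":0,"ty":-1,"tz":0,"roll":-0.5},{"tx":0,"ty":-1,"tz":0,"roll":-0.7},{"tx":-0.4,"ty":-1,"tz":0,"roll":-0.7},{"tx":-0.5,"ty":-0.7,"tz":0,"roll":-0.7},{"tx":-0.4,"ty":0,"tz":0.3,"roll":-0.6},{"tx":0,"ty":0,"tz":0.8,"roll":-0.3},{"tx":0,"ty":0,"tz":1,"roll":0},{"tx":0,"ty":0,"tz":1,"roll":0},{"tx":0,"ty":0,"tz":0.8,"roll":0}]'
python3 -m jog '[{"tx":0,"ty":0,"tz":0.4,"roll":0},{"tx":0,"ty":0,"tz":0,"roll":0}]'
python3 -c "
from cl import *
c=cam('side');save('n',cv2.resize(c[0][160:370,90:370],(800,600)));print(ctrl.sense())"
```

```text
time_s: 18.15
ee_pos: [0.4443, -0.1454, 0.0942]
tcp_rot: [-3.139, 0.003, 0.109]
force: [0.2, -0.2, -2.4]
finger_gap: 0.0403
grasp_force: 11.5
time_s: 18.32
ee_pos: [0.4437, -0.1453, 0.086]
tcp_rot: [-3.137, 0.005, 0.109]
force: [0.4, -0.1, -0.7]
finger_gap: 0.0401
grasp_force: 11.5
{'time_s': 18.3667, 'joints': array([-5.76452082e-01,  2.62202843e-02,  2.00594464e+00,  1.24456510e-04,
        1.11279151e+00,  8.84980756e-01]), 'joint_vel': array([-0.00447865, -0.02554289, -0.04011963, -0.00111691,  0.00733163,
       -0.00042218]), 'joint_efforts': array([ 2.17527832e-02, -2.92987293e+01, -2.83210301e+01,  5.52595756e-02,
       -7.96168414e-02,  4.75649867e-03]), 'ee_pos': array([ 0.44481045, -0.14612234,  0.08767919]), 'tcp_rot': array([-3.13937611e+00,  2.53265835e-03,  1.09311078e-01]), 'force': array([ 0.15312611, -0.13757537, -1.06736225]), 'moment': array([0.01906562, 0.00140744, 0.07110401]), 'grasp_force': 11.46403357386589, 'finger_gap': 0.04031560993196568}
```

View pics/n.png

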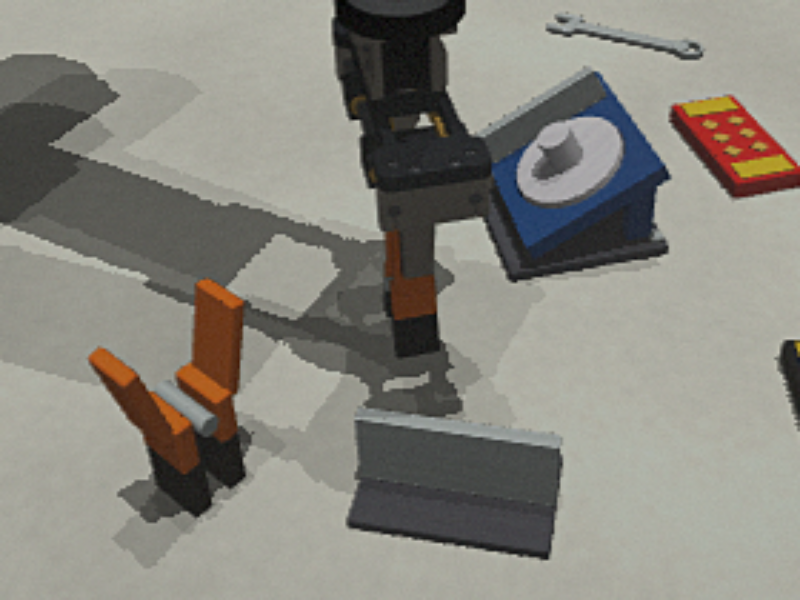

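The clamp hangs upright in the grip with its jaws at (415,335) just above the table, and the blank is seated at (570,160). I'll press the jaws on the table and lean the clamp over by moving the tool back.

```bash

python3 -m jog '[{"tx":0,"ty":0,"tz":0.3,"roll":0},{"tx":0,"ty":0,"tz":0.3,"roll":0},{"tx":0,"ty":0,"tz":0.15,"roll":0},{"tx":0,"ty":0,"tz":0,"roll":0}]'
python3 -m jog '[{"tx":0,"ty":0,"tz":0.1,"roll":0},{"tx":0,"ty":0,"tz":0,"roll":0}]'
```

```text
time_s: 18.7
ee_pos: [0.4466, -0.1473, 0.0748]
tcp_rot: [-3.142, -0.001, 0.109]
force: [-0.6, 2.2, 2.4]
finger_gap: 0.0401
grasp_force: 11.9
time_s: 18.87
ee_pos: [0.4476, -0.1475, 0.0744]
tcp_rot: [3.141, -0.003, 0.109]
force: [-2.5, 5.5, 12.0]
finger_gap: 0.04
grasp_force: 13.5
```

```bash

python3 -m jog '[{"tx":-0.12,"ty":0,"tz":-0.01,"roll":0},{"tx":-0.25,"ty":0,"tz":-0.02,"roll":0},{"tx":-0.25,"ty":0,"tz":-0.02,"roll":0}]'
python3 -m jog '[{"tx":-0.25,"ty":0,"tz":0,"roll":0},{"tx":-0.25,"ty":0,"tz":0.02,"roll":0},{"tx":-0.25,"ty":0,"tz":0.03,"roll":0},{"tx":-0.25,"ty":0,"tz":0.04,"roll":0}]'
cat >> cl.py <<'E'
def tilt(n="side",z0=.005,z1=.2,x=None):
    "fit of the clamp's lever as seen: line through orange+black pixels of outer -y face"
    s=ctrl.sense();p=np.array(s["ee_pos"]);c=cam(n);W=cloud(c);hsv=cv2.cvtColor(c[0],cv2.COLOR_RGB2HSV)
    m=(hsv[...,0]<18)&(hsv[...,1]>110)&(np.linalg.norm(W-p,axis=-1)<.11)
    k,l,st,ce=cv2.connectedComponentsWithStats(m.astype(np.uint8));i=1+st[1:,4].argmax();P=W[l==i]
    yaw=s["tcp_rot"][2];ex=np.array([np.cos(yaw),np.sin(yaw),0]);ey=np.array([-ex[1],ex[0],0])
    L=np.c_[(P-p)@ex,(P-p)@ey,P[:,2]];r=cv2.minAreaRect((L[:,[0,2]]*1000).astype(np.float32));print("lever rect mm (x_tool from TCP, z)",len(P),r,"y",np.median(L[:,1]))
    return c
E
python3 -c "
from cl import *
c=tilt();save('t',cv2.resize(c[0][200:330,180:320],(700,600)))"
```

```text
time_s: 19.12
ee_pos: [0.4355, -0.1491, 0.0747]
tcp_rot: [3.14, -0.005, 0.109]
force: [2.4, 1.6, 4.8]
finger_gap: 0.0403
grasp_force: 11.0
time_s: 19.45
ee_pos: [0.4144, -0.1514, 0.0723]
tcp_rot: [3.14, -0.002, 0.109]
force: [0.4, 0.8, 3.8]
finger_gap: 0.0398
grasp_force: 10.5
lever rect mm (x_tool from TCP, z) 276 ((14.020106315612793, 48.6342658996582), (30.17719841003418, 84.39694213867188), 16.03551483154297) y -0.019633180127419797
```

View pics/t.png

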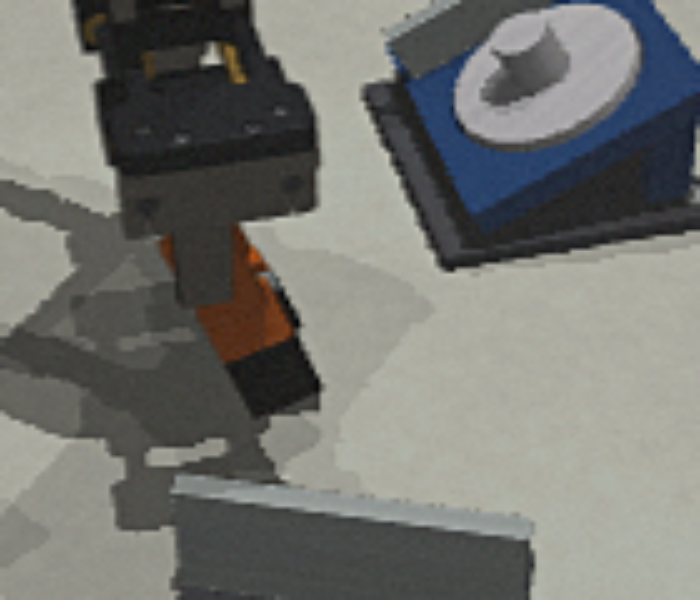

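It works: the clamp is leaning with jaws forward (270,370), about 20° so far. I'll continue to 28°.

```bash

python3 -m jog '[{"tx":-0.2,"ty":0,"tz":0.06,"roll":0},{"tx":-0.2,"ty":0,"tz":0.07,"roll":0},{"tx":-0.2,"ty":0,"tz":0.08,"roll":0},{"tx":0,"ty":0,"tz":0,"roll":0}]'
cat >> cl.py <<'E'
def tilt2(n="side"):
    "lean from the outer face's uphill/downhill edges: per-height x extremes of orange+black jaw pixels"
    s=ctrl.sense();p=np.array(s["ee_pos"]);c=cam(n);W=cloud(c);hsv=cv2.cvtColor(c[0],cv2.COLOR_RGB2HSV)
    yaw=s["tcp_rot"][2];ex=np.array([np.cos(yaw),np.sin(yaw),0]);ey=np.array([-ex[1],ex[0],0])
    L=np.stack([(W-p)@ex,(W-p)@ey,W[...,2]],-1)*1000;rel=L[...,2]-p[2]*1000
    m=(rel<-2)&(rel>-66)&(abs(L[...,1]+24)<14)&(L[...,0]<80)&(L[...,0]>-40)&(L[...,2]>4)&((hsv[...,1]>100)|(hsv[...,2]<60))
    P=L[m];z=np.round((P[:,2])/4)*4;R=[(a,P[z==a,0].min(),P[z==a,0].max(),np.median(P[z==a,0]),np.median(P[z==a,1])) for a in np.unique(z) if (z==a).sum()>6]
    R=np.array(R);print(R.round(1).tolist())
    for j in(1,2):
        q=R[R[:,0]>R[0,0]+8] ; print("edge",j,"lean deg",np.degrees(np.arctan(-np.polyfit(q[:,0],q[:,j],1)[0])))
    return c
E
python3 -c "
from cl import *
tilt2()"
```

```text
time_s: 19.83
ee_pos: [0.4015, -0.1527, 0.0677]
tcp_rot: [3.14, 0.0, 0.109]
force: [-2.8, 0.8, 6.8]
finger_gap: 0.0398
grasp_force: 10.6
[[4.0, 24.9, 38.9, 28.6, -25.8], [8.0, 24.9, 42.5, 31.2, -25.9], [12.0, 21.4, 48.6, 34.2, -25.2], [16.0, 20.1, 52.5, 39.3, -24.5], [20.0, 18.3, 50.2, 35.7, -24.0], [24.0, 16.4, 48.1, 30.3, -22.7], [28.0, 13.2, 46.9, 30.3, -21.8], [32.0, 11.4, 44.7, 27.2, -20.8], [36.0, 9.9, 42.8, 31.0, -20.2], [40.0, 8.3, 40.7, 22.5, -19.4], [44.0, 6.9, 38.6, 23.8, -18.5], [48.0, 6.6, 36.3, 26.4, -17.6], [52.0, 3.0, 34.6, 25.6, -18.1], [56.0, 2.9, 32.5, 16.3, -20.8], [60.0, 1.3, 30.1, 18.7, -21.0], [64.0, 9.0, 28.3, 19.0, -20.7]]
edge 1 lean deg 18.8665018701769
edge 2 lean deg 26.681571902020686
```

```bash

python3 -m jog '[{"tx":-0.1,"ty":0,"tz":0.05,"roll":0},{"tx":0,"ty":0,"tz":0,"roll":0},{"tx":0,"ty":0,"tz":-0.3,"roll":0},{"tx":0,"ty":0,"tz":-0.8,"roll":0},{"tx":0,"ty":0,"tz":-1,"roll":0},{"tx":0,"ty":0,"tz":-1,"roll":0},{"tx":0,"ty":0,"tz":-1,"roll":0},{"tx":0,"ty":0,"tz":-1,"roll":0},{"tx":0,"ty":0,"tz":-1,"roll":0},{"tx":0,"ty":0,"tz":-1,"roll":0},{"tx":0,"ty":0,"tz":-0.4,"roll":0},{"tx":0,"ty":0,"tz":0,"roll":0}]'
cat > tg.py <<'E'
from cl import *
O=np.array([.578,-.0262,.0595]);a=.110;t=np.radians(28)
nn=np.array([-np.sin(t)*np.cos(a),-np.sin(t)*np.sin(a),np.cos(t)]);ey=np.array([-np.sin(a),np.cos(a),0]);ex=np.cross(ey,nn)
def T(x,y,h): # TCP for the clamp pin at nest (x,y,24+30+h) in m
    G=O+ex*x+ey*y+nn*(.094+h); return G-[0,0,.0187]
E
python3 -c "
from tg import *
print(ctrl.sense()['finger_gap']);tilt2();go(*T(.001,.052,.045),a)"
```

```text
time_s: 20.88
ee_pos: [0.4005, -0.1531, 0.2177]
tcp_rot: [3.139, -0.002, 0.109]
force: [-0.0, 0.3, -1.7]
finger_gap: 0.0407
grasp_force: 10.4
0.04065071515804332
[[156.0, 27.1, 35.8, 31.3, -26.6], [160.0, 25.5, 46.8, 34.9, -25.5], [164.0, 22.5, 53.7, 34.7, -25.1], [168.0, 21.4, 53.1, 37.9, -24.4], [172.0, 18.0, 51.1, 35.1, -23.3], [176.0, 17.0, 49.3, 32.2, -22.4], [180.0, 14.0, 46.1, 30.6, -21.6], [184.0, 12.3, 45.2, 30.9, -20.7], [188.0, 10.9, 43.0, 26.1, -19.5], [192.0, 8.1, 40.3, 24.7, -18.8], [196.0, 6.3, 37.4, 25.8, -18.5], [200.0, 4.7, 36.7, 23.6, -18.2], [204.0, 3.2, 34.1, 18.4, -19.7], [208.0, 1.8, 31.7, 16.5, -21.0], [212.0, 1.8, 30.1, 16.3, -21.1], [216.0, 10.5, 27.0, 23.9, -20.6]]
edge 1 lean deg 19.605851770941264
edge 2 lean deg 28.20280111341417
units [ 6.322 -7.911  2.6  ] roll -0.009 pos [ 0.3998 -0.1526  0.2161] rot [ 3.1408e+00 -5.0000e-04  1.0890e-01] t 20.93
```

```bash

python3 -m jog '[{"tx":0.4,"ty":-0.5,"tz":0,"roll":0},{"tx":0.7,"ty":-0.9,"tz":0,"roll":0},{"tx":0.7,"ty":-0.9,"tz":0,"roll":0},{"tx":0.7,"ty":-0.9,"tz":0,"roll":0},{"tx":0.7,"ty":-0.9,"tz":0,"roll":0},{"tx":0.7,"ty":-0.9,"tz":0,"roll":0},{"tx":0.7,"ty":-0.9,"tz":0,"roll":0},{"tx":0.7,"ty":-0.8,"tz":0,"roll":0},{"tx":0.6,"ty":-0.7,"tz":0.2,"roll":0},{"tx":0.42,"ty":-0.51,"tz":0.4,"roll":0},{"tx":0,"ty":0,"tz":0.4,"roll":0},{"tx":0,"ty":0,"tz":0,"roll":0}]'
python3 -m jog '[{"tx":0,"ty":0,"tz":0.6,"roll":0},{"tx":0,"ty":0,"tz":0.6,"roll":0},{"tx":0,"ty":0,"tz":0.4,"roll":0},{"tx":0,"ty":0,"tz":0,"roll":0},{"tx":0,"ty":0,"tz":0,"roll":0}]'
python3 - <<'E'
from tg import *
go(*T(.001,.052,.045),a)
# pin/jaws vs fence in wrist view
c=cam("wrist");W=cloud(c);hsv=cv2.cvtColor(c[0],cv2.COLOR_RGB2HSV)
L=np.stack([(W-O)@ex,(W-O)@ey,(W-O)@nn],-1)*1000
m=(abs(L[...,2]-30)<4)&(abs(L[...,1]-52)<14)&(abs(L[...,0])<70)&(hsv[...,1]<80);P=L[m];print("fence",m.sum(),np.percentile(P,[2,50,98],axis=0).round(1).tolist())
s=cam("side");save("s3",np.concatenate([cv2.resize(s[0][150:280,200:340],(420,390)),cv2.resize(c[0][100:340,100:380],(380,390))],1))
E
```

```text
time_s: 21.93
ee_pos: [0.5058, 0.0192, 0.1921]
tcp_rot: [-3.14, 0.007, 0.11]
force: [-0.2, -0.2, -1.4]
finger_gap: 0.0402
grasp_force: 9.9
time_s: 22.35
ee_pos: [0.5075, 0.0184, 0.1631]
tcp_rot: [-3.141, 0.002, 0.108]
force: [0.5, 0.3, -1.1]
finger_gap: 0.0402
grasp_force: 9.9
units [ 0.041  0.004 -0.043] roll -0.014 pos [0.5075 0.0184 0.1631] rot [-3.1411e+00  1.7000e-03  1.0830e-01] t 22.35
fence 1125 [[-27.3, 46.2, 28.8], [21.7, 50.7, 30.4], [55.9, 55.7, 31.7]]
```

View pics/s3.png

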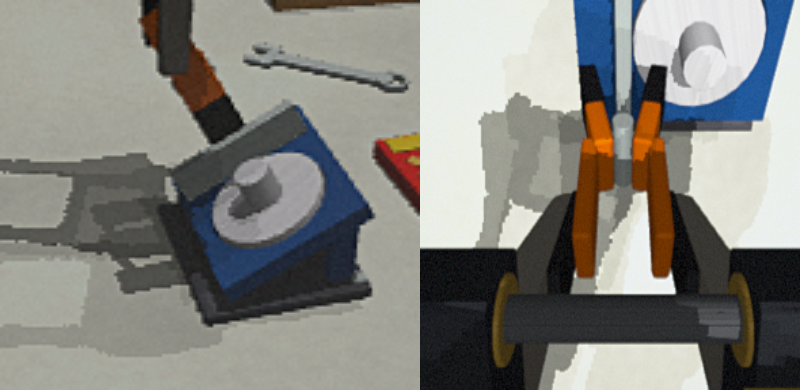

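The side crop shows the clamp leaning square to the fence at (225,115). In the wrist crop the fence runs midway between the open jaws (595–655). Now I lower along the face normal.

```bash

python3 -m jog '[{"tx":0.23,"ty":0,"tz":0.37,"roll":0},{"tx":0.2,"ty":0,"tz":0.37,"roll":0},{"tx":0.2,"ty":0,"tz":0.37,"roll":0},{"tx":0.2,"ty":0,"tz":0.37,"roll":0},{"tx":0.2,"ty":0,"tz":0.35,"roll":0},{"tx":0,"ty":0,"tz":0,"roll":0},{"tx":0,"ty":0,"tz":0,"roll":0}]'
cat >> tg.py <<'E'
def look(n):
    c=cam(n);W=cloud(c);hsv=cv2.cvtColor(c[0],cv2.COLOR_RGB2HSV)
    L=np.stack([(W-O)@ex,(W-O)@ey,(W-O)@nn],-1)*1000
    near=(abs(L[...,0])<40)&(L[...,1]>15)&(L[...,1]<95)&(L[...,2]>0)&(L[...,2]<125)
    o=near&(hsv[...,0]<18)&(hsv[...,1]>110);b=near&(hsv[...,2]<50)&(L[...,2]<45)&(L[...,1]<50)
    if n=="wrist": b=near&(hsv[...,2]<50)&(L[...,2]<45)
    for nm,m in(("orange",o),("jaw",b)):
        P=L[m]
        if len(P)>10:print(n,nm,len(P),np.percentile(P,[2,50,98],axis=0).round(1).tolist())
    P=L[o]
    if len(P)>50:
        z=np.round(P[:,2]/4)*4;R=np.array([(q,P[z==q,0].min(),P[z==q,0].max(),np.median(P[z==q,1])) for q in np.unique(z) if (z==q).sum()>5]);print(R.round(1).tolist())
    return c
E
python3 -c "
from tg import *
go(*T(.001,.052,.003),a);look('side')"
```

```text
time_s: 23.03
ee_pos: [0.5284, 0.0211, 0.1266]
tcp_rot: [-3.141, 0.002, 0.109]
force: [-0.3, 0.6, -1.5]
finger_gap: 0.0397
grasp_force: 9.8
units [-0.027  0.021 -0.015] roll -0.007 pos [0.5284 0.0211 0.1266] rot [-3.1412e+00  1.5000e-03  1.0920e-01] t 23.03
side orange 235 [[-12.3, 29.4, 37.6], [0.2, 33.2, 62.9], [14.8, 66.4, 108.5]]
side jaw 123 [[-37.4, 26.6, 0.5], [-1.8, 30.4, 26.2], [15.3, 46.3, 36.9]]
[[40.0, -12.5, 14.0, 32.4], [44.0, -13.2, 15.2, 32.9], [48.0, -12.8, 14.4, 34.1], [52.0, -11.5, 14.8, 34.5], [56.0, -12.2, 15.6, 35.1], [60.0, -13.0, 14.5, 32.6], [64.0, -12.4, 14.8, 32.0], [68.0, -7.4, 11.8, 31.1], [72.0, -11.9, 12.9, 31.0], [76.0, 4.2, 13.3, 32.3], [80.0, -6.5, 12.5, 32.0], [96.0, -11.3, -2.1, 64.0], [100.0, -11.0, -0.9, 62.9], [104.0, -9.6, 0.4, 62.8], [108.0, -10.8, 3.8, 63.8]]
```

```bash

python3 -m jog '[{"tx":0.03,"ty":0,"tz":0.06,"roll":0},{"tx":0.03,"ty":0,"tz":0.06,"roll":0},{"tx":0,"ty":0,"tz":0,"roll":0}]'
python3 -m jog '[{"tx":0.03,"ty":0,"tz":0.06,"roll":0},{"tx":0.03,"ty":0,"tz":0.06,"roll":0},{"tx":0,"ty":0,"tz":0,"roll":0}]'
python3 -m jog '[{"tx":0.03,"ty":0,"tz":0.06,"roll":0},{"tx":0,"ty":0,"tz":0,"roll":0}]'
python3 -c "
from tg import *
go(*T(.001,.052,.0),a)"
```

```text
time_s: 23.33
ee_pos: [0.5301, 0.021, 0.1256]
tcp_rot: [3.141, -0.001, 0.109]
force: [-1.9, -0.6, -0.1]
finger_gap: 0.0401
grasp_force: 10.0
time_s: 23.58
ee_pos: [0.5309, 0.0214, 0.125]
tcp_rot: [-3.141, 0.001, 0.109]
force: [-9.4, 2.1, 15.2]
finger_gap: 0.0404
grasp_force: 12.9
time_s: 23.75
ee_pos: [0.5318, 0.0215, 0.1243]
tcp_rot: [-3.142, 0.0, 0.109]
force: [-9.9, 2.5, 16.8]
finger_gap: 0.0404
grasp_force: 13.1
units [-0.126  0.025  0.003] roll -0.005 pos [0.5318 0.0215 0.1243] rot [-3.1415e+00  1.0000e-04  1.0940e-01] t 23.75
```

```bash

python3 -m jog '[{"tx":-0.1,"ty":0,"tz":-0.18,"roll":0},{"tx":0,"ty":0,"tz":0,"roll":0},{"tx":0,"ty":0,"tz":0,"roll":0}]'
python3 -m jog '[{"tx":0,"ty":0,"tz":0,"roll":0},{"tx":0,"ty":0,"tz":0,"roll":0},{"tx":0,"ty":0,"tz":0,"roll":0}]' 50
python3 -m jog '[{"tx":0,"ty":0,"tz":0,"roll":0},{"tx":0,"ty":0,"tz":0,"roll":0},{"tx":0,"ty":0,"tz":0,"roll":0},{"tx":0,"ty":0,"tz":0,"roll":0},{"tx":0,"ty":0,"tz":0,"roll":0}]' 80
python3 -c "
from tg import *
go(*T(.001,.052,.0),a);look('side');look('wrist')"
```

```text
time_s: 24.0
ee_pos: [0.5297, 0.021, 0.125]
tcp_rot: [3.141, -0.001, 0.109]
force: [-0.8, 0.4, -2.2]
finger_gap: 0.0402
grasp_force: 11.4
time_s: 24.25
ee_pos: [0.5294, 0.0211, 0.1245]
tcp_rot: [-3.141, 0.001, 0.109]
force: [-0.6, 0.3, -1.1]
finger_gap: 0.0502
grasp_force: 7.7
time_s: 24.67
ee_pos: [0.53, 0.021, 0.1253]
tcp_rot: [3.141, -0.001, 0.109]
force: [0.3, 0.7, -0.3]
finger_gap: 0.0796
grasp_force: 0.0
units [-0.035  0.008  0.053] roll -0.009 pos [0.53   0.021  0.1253] rot [ 3.1414e+00 -7.0000e-04  1.0900e-01] t 24.67
side orange 216 [[-13.4, 18.9, 39.4], [-2.8, 37.1, 88.7], [13.1, 76.4, 108.8]]
side jaw 128 [[-33.6, 33.2, 0.2], [-3.2, 36.0, 24.3], [13.0, 45.0, 38.1]]
[[40.0, -14.5, 12.0, 36.1], [44.0, -13.3, 13.2, 34.8], [48.0, -14.8, 12.4, 34.5], [52.0, -13.5, 14.0, 35.1], [56.0, -14.1, 12.1, 33.8], [64.0, 6.4, 13.7, 30.4], [84.0, -12.9, 0.0, 68.9], [88.0, -11.7, 3.6, 69.7], [92.0, -12.4, 4.8, 70.8], [96.0, -11.3, 7.1, 72.5], [100.0, -11.9, 9.5, 72.7], [104.0, -11.5, 10.7, 72.8], [108.0, -11.2, 4.9, 73.4]]
wrist orange 5050 [[-8.5, 22.5, 42.1], [12.2, 57.0, 82.2], [15.9, 81.1, 109.1]]
wrist jaw 568 [[7.9, 37.5, 10.5], [14.9, 56.6, 26.8], [15.8, 65.4, 40.3]]
[[40.0, -4.9, 16.0, 45.3], [44.0, -11.4, 16.0, 45.0], [48.0, -12.4, 16.4, 45.0], [52.0, 11.8, 17.0, 57.0], [56.0, 8.1, 16.4, 45.0], [60.0, 4.5, 16.6, 57.0], [64.0, -12.7, 16.8, 45.0], [68.0, -12.3, 16.0, 44.4], [72.0, -9.0, 15.3, 36.2], [76.0, -7.9, 15.4, 66.7], [80.0, -8.4, 15.1, 67.9], [84.0, -7.9, 15.3, 68.7], [88.0, -8.7, 15.7, 69.8], [92.0, -8.3, 15.4, 70.7], [96.0, -7.5, 15.8, 71.7], [100.0, -7.7, 16.0, 29.7], [104.0, -8.7, 17.9, 73.5], [108.0, -9.6, 20.9, 74.5], [112.0, 2.8, 22.3, 91.5], [116.0, 7.6, 24.4, 91.6], [120.0, 7.9, 25.9, 91.4]]
```

The clamp is clipped, straight and centred. I'll check the gap between jaw and rim numerically from the side camera's pixel column through the jaw.

```bash
python3 - <<'E'
from tg import *
c=cam("side");p,d,TT,f,cx,cy=c;W=cloud(c);V=cv2.cvtColor(p,cv2.COLOR_RGB2HSV)[...,2]
L=np.stack([(W-O)@ex,(W-O)@ey,(W-O)@nn],-1)*1000
# project jaw-line points (outer face y=37) to pixels
def px(x,y,z):
    w=O+(ex*x+ey*y+nn*z)/1000;q=TT[:3,:3].T@(w-TT[:3,3]);return q[0]/q[2]*f+cx,q[1]/q[2]*f+cy
for x in(-8,0,8):
    a0=np.array(px(x,36.5,18));a1=np.array(px(x,36.5,-6));o=[]
    for s in np.linspace(0,1,14):
        u,v=np.round(a0+(a1-a0)*s).astype(int);o.append((u,v,int(V[v,u]),*L[v,u].round(1).tolist()))
    print(x,len(o));[print("  ",q) for q in dict.fromkeys(o)]
E
```

```text
-8 14
   (np.int64(277), np.int64(204), 23, -9.1, 36.5, 18.2)
   (np.int64(278), np.int64(204), 30, -7.1, 37.5, 15.9)
   (np.int64(278), np.int64(205), 18, -8.4, 36.8, 13.9)
   (np.int64(279), np.int64(206), 160, -6.7, 8.8, 31.6)
   (np.int64(279), np.int64(207), 162, -7.8, 5.8, 31.6)
   (np.int64(280), np.int64(208), 73, -7.0, 1.2, 31.3)
   (np.int64(280), np.int64(209), 75, -8.0, -3.4, 32.5)
   (np.int64(281), np.int64(209), 143, -6.1, -4.9, 32.3)
   (np.int64(281), np.int64(210), 161, -7.2, -7.5, 31.9)
   (np.int64(282), np.int64(211), 115, -6.3, -13.0, 32.5)
0 14
   (np.int64(280), np.int64(202), 29, -0.7, 36.4, 18.8)
   (np.int64(281), np.int64(203), 15, 0.0, 37.1, 14.3)
   (np.int64(281), np.int64(204), 156, -0.6, 11.3, 31.7)
   (np.int64(282), np.int64(204), 157, 1.3, 6.8, 33.7)
   (np.int64(282), np.int64(205), 152, 0.2, 4.8, 32.8)
   (np.int64(283), np.int64(206), 151, 1.0, 0.7, 32.2)
   (np.int64(283), np.int64(207), 146, -0.1, -2.2, 32.0)
   (np.int64(284), np.int64(207), 144, 1.8, -3.8, 31.9)
   (np.int64(284), np.int64(208), 146, 0.8, -9.0, 33.6)
   (np.int64(285), np.int64(209), 157, 1.6, -13.3, 33.2)
8 14
   (np.int64(283), np.int64(200), 30, 7.6, 36.3, 19.4)
   (np.int64(284), np.int64(201), 18, 8.4, 35.2, 16.2)
   (np.int64(284), np.int64(202), 28, 7.2, 33.4, 15.1)
   (np.int64(285), np.int64(202), 74, 9.2, 36.0, 11.6)
   (np.int64(285), np.int64(203), 162, 8.2, 6.1, 32.3)
   (np.int64(286), np.int64(204), 156, 9.0, 0.1, 33.2)
   (np.int64(286), np.int64(205), 148, 7.9, -3.1, 33.3)
   (np.int64(287), np.int64(206), 146, 8.6, -7.0, 32.5)
   (np.int64(287), np.int64(207), 152, 7.5, -8.4, 31.2)
   (np.int64(288), np.int64(207), 132, 9.4, -10.1, 31.1)
```

```bash
python3 - <<'E'
from tg import *
import m as M
def ana(c,zc,sel,nm):
    hsv=cv2.cvtColor(c[0],cv2.COLOR_RGB2HSV);o=(hsv[...,0]<18)&(hsv[...,1]>110)
    dk=(hsv[...,2]<60)&~o
    P=zc[o&sel];b=zc[dk&sel];print(nm,"orange",len(P),np.percentile(P,[0.5,2,5,98,99.5]).round(1),"dark",len(b),np.percentile(b,[1,5,50,95,99]).round(1))
c=M.S;W=cloud(c);a2=-.31;x2=np.array([np.cos(a2),np.sin(a2),0]);y2=np.array([-x2[1],x2[0],0]);R0=np.array([.4405,-.2705,0])
r=np.stack([(W-R0)@x2,(W-R0)@y2,W[...,2]],-1)*1000
ana(c,r[...,2]-60,(abs(r[...,0])<16)&(r[...,1]<-3)&(r[...,1]>-45)&(r[...,2]>20),"rail -y lever rel top")
ana(c,r[...,2]-60,(abs(r[...,0])<16)&(r[...,1]>10)&(r[...,1]<45)&(r[...,2]>70),"rail +y lever")
for k in(0,):
    c=cam("side");W=cloud(c);L=np.stack([(W-O)@ex,(W-O)@ey,(W-O)@nn],-1)*1000
    ft=(abs(L[...,2]-30)<4)&(abs(L[...,1]-52)<8)&(abs(L[...,0])>22)&(abs(L[...,0])<54);print("fence top z",np.percentile(L[ft][:,2],[10,50,90]))
    ana(c,L[...,2]-30,(abs(L[...,0])<16)&(L[...,1]<50)&(L[...,1]>15)&(L[...,2]>8),"fence -y lever")
    ana(c,L[...,2]-30,(abs(L[...,0])<16)&(L[...,1]>58)&(L[...,1]<98)&(L[...,2]>40),"fence +y lever")
c=M.T;W=cloud(c);r=np.stack([(W-R0)@x2,(W-R0)@y2,W[...,2]],-1)*1000;hsv=cv2.cvtColor(c[0],cv2.COLOR_RGB2HSV)
m=(abs(r[...,0])<5)&(abs(r[...,1])<5)&(r[...,2]>65);print("rail pin top (top cam)",r[m][:,2]-60)
m=(r[...,2]>53)&(r[...,2]<66)&(abs(r[...,1])<6)&(r[...,0]>20)&(r[...,0]<80);print("rail top z",np.median(r[m][:,2]))
E
```

```text
rail -y lever rel top orange 467 [ 4.6  5.8  7.7 74.1 74.7] dark 228 [-38.5 -25.  -11.2   2.1   3.7]Traceback (most recent call last):
  File "<stdin>", line 10, in <module>
  File "<stdin>", line 6, in ana
    return _quantile_unchecked(
        a, q, axis, out, overwrite_input, method, keepdims, weights)
    return _ureduce(a,
                    func=_quantile_ureduce_func,
    ...<5 lines>...
                    overwrite_input=overwrite_input,
                    method=method)
    r = func(a, **kwargs)
    result = _quantile(arr,
                       quantiles=q,
    ...<2 lines>...
                       out=out,
                       weights=wgt)
    slices_having_nans = np.isnan(arr[-1, ...])
                                  ~~~^^^^^^^^^
IndexError: index -1 is out of bounds for axis 0 with size 0
```

```bash
cat >> tg.py <<'E'
def high():
    c=cam("side");W=cloud(c);L=np.stack([(W-O)@ex,(W-O)@ey,(W-O)@nn],-1)*1000
    hsv=cv2.cvtColor(c[0],cv2.COLOR_RGB2HSV);o=(hsv[...,0]<18)&(hsv[...,1]>110)&(abs(L[...,0])<18)
    ft=(abs(L[...,2]-30)<4)&(abs(L[...,1]-52)<8)&(abs(L[...,0])>22)&(abs(L[...,0])<54)&(hsv[...,1]<80);z=np.median(L[ft][:,2])
    P=L[o&(L[...,1]<50)&(L[...,1]>15)];Q=L[o&(L[...,1]>58)&(L[...,1]<98)]
    print("fence top z",z.round(1),"-y lever orange rel 30 (rail: 4.6 5.8 7.7 74.1 74.7)",len(P),(np.percentile(P[:,2],[.5,2,5,98,99.5])-30).round(1),"x",np.percentile(P[:,0],[2,98]).round(1),"+y",len(Q),(np.percentile(Q[:,2],[98,99.5])-30).round(1))
E
python3 -c "
from tg import *
high()"
```

```text
fence top z 29.7 -y lever orange rel 30 (rail: 4.6 5.8 7.7 74.1 74.7) 116 [ 7.9  8.3  9.8 78.7 79. ] x [-14.1  13.5] +y 102 [424.7 434.2]
```

The clamp sits about 3 mm higher than it did on the rail, so the jaw likely isn't quite on the rim. I'll half-squeeze, press it down along the normal, and let go while pressing.

```bash

python3 -m jog '[{"tx":0,"ty":0,"tz":0,"roll":0},{"tx":0,"ty":0,"tz":0,"roll":0},{"tx":0,"ty":0,"tz":0,"roll":0},{"tx":0,"ty":0,"tz":0,"roll":0},{"tx":0,"ty":0,"tz":0,"roll":0},{"tx":0,"ty":0,"tz":0,"roll":0}]' 49
python3 -m jog '[{"tx":0.04,"ty":0,"tz":0.08,"roll":0},{"tx":0.04,"ty":0,"tz":0.08,"roll":0},{"tx":0,"ty":0,"tz":0,"roll":0}]'
python3 -c "
from tg import *
high();go(*T(.001,.052,.0),a)"
```

```text
time_s: 25.37
ee_pos: [0.5294, 0.0211, 0.1247]
tcp_rot: [-3.141, 0.001, 0.109]
force: [0.2, 0.8, -1.8]
finger_gap: 0.0492
grasp_force: 7.8
time_s: 25.62
ee_pos: [0.5308, 0.0216, 0.1231]
tcp_rot: [-3.141, 0.002, 0.109]
force: [-6.6, 1.2, 11.0]
finger_gap: 0.049
grasp_force: 10.6
fence top z 29.8 -y lever orange rel 30 (rail: 4.6 5.8 7.7 74.1 74.7) 175 [ 5.1  6.1  7.7 88.1 93.7] x [-14.6  12.7] +y 65 [436.3 438. ]
units [-0.084  0.034 -0.052] roll -0.006 pos [0.5309 0.0216 0.1232] rot [-3.1408e+00  1.3000e-03  1.0930e-01] t 25.67
```

```bash

python3 -m jog '[{"tx":0.01,"ty":0,"tz":0.02,"roll":0},{"tx":0,"ty":0,"tz":0,"roll":0}]' 55
python3 -m jog '[{"tx":0,"ty":0,"tz":0,"roll":0},{"tx":0,"ty":0,"tz":0,"roll":0},{"tx":0,"ty":0,"tz":0,"roll":0},{"tx":0,"ty":0,"tz":0,"roll":0},{"tx":0,"ty":0,"tz":0,"roll":0}]' 82
python3 -c "
from tg import *
high();go(*T(.001,.052,.0),a)"
```

```text
time_s: 25.83
ee_pos: [0.5317, 0.0207, 0.1224]
tcp_rot: [3.14, -0.0, 0.109]
force: [-3.3, -2.1, 4.8]
finger_gap: 0.0548
grasp_force: 7.5
time_s: 26.25
ee_pos: [0.5315, 0.0212, 0.1213]
tcp_rot: [-3.142, -0.0, 0.109]
force: [0.1, -0.1, 0.7]
finger_gap: 0.082
grasp_force: 0.0
fence top z 29.5 -y lever orange rel 30 (rail: 4.6 5.8 7.7 74.1 74.7) 113 [ 1.5  5.5  6.6 75.3 75.7] x [-14.6  12.7] +y 110 [431.  435.4]
units [-0.112  0.012 -0.148] roll -0.008 pos [0.5315 0.0212 0.1213] rot [-3.1416 -0.      0.109 ] t 26.3
```

```bash

python3 -m jog '[{"tx":0,"ty":0,"tz":-0.3,"roll":0},{"tx":0,"ty":0,"tz":-0.5,"roll":0},{"tx":0,"ty":0,"tz":-0.5,"roll":0},{"tx":0,"ty":0,"tz":-0.8,"roll":0},{"tx":0,"ty":0,"tz":-1,"roll":0},{"tx":0,"ty":0,"tz":-1,"roll":0},{"tx":0,"ty":0,"tz":-1,"roll":0},{"tx":-0.3,"ty":0,"tz":-0.6,"roll":0},{"tx":-0.6,"ty":0,"tz":0,"roll":0},{"tx":-0.6,"ty":0,"tz":0,"roll":0},{"tx":0,"ty":0,"tz":0,"roll":0},{"tx":0,"ty":0,"tz":0,"roll":0}]'
python3 - <<'E'
from bl import *
from tg import *
high();chk('side');look('side')
c=cam('wrist');W=cloud(c);hsv=cv2.cvtColor(c[0],cv2.COLOR_RGB2HSV);L=np.stack([(W-O)@ex,(W-O)@ey,(W-O)@nn],-1)*1000
o=(hsv[...,0]<18)&(hsv[...,1]>110)&(abs(L[...,0])<30)&(abs(L[...,1]-52)<45)&(L[...,2]>35);P=L[o];print("wrist clamp",np.percentile(P,[1,50,99],axis=0).round(1).tolist())
T_=P[P[:,2]>100]
for s in(1,-1):
    q=T_[s*(T_[:,1]-52)>10];print(len(q),q.mean(0).round(1),np.percentile(q[:,0],[3,97]).round(1))
m=(L[...,2]>29)&(L[...,2]<36)&(np.hypot(L[...,0],L[...,1])<25);print("boss",cv2.minEnclosingCircle(L[m][:,:2].astype(np.float32)))
print(ctrl.sense()["force"])
E
```

```text
time_s: 27.3
ee_pos: [0.5015, 0.0179, 0.2359]
tcp_rot: [3.141, -0.001, 0.109]
force: [-0.2, 0.4, 0.4]
finger_gap: 0.0821
grasp_force: 0.0
fence top z 29.6 -y lever orange rel 30 (rail: 4.6 5.8 7.7 74.1 74.7) 281 [ 5.2  7.3  8.6 74.7 75.9] x [-14.2  12.3] +y 133 [75.1 75.5]
side face 766 [0.0012 0.003  0.0001]
side disc 479 [-0.0018  0.0069  0.0044] (slope x, slope y, height; want 0 0 .004)
side boss 89 [ 0.00042167 -0.0039494   0.03228375] ((4.258845001459122e-05, -0.002303128130733967), (0.025422418490052223, 0.025479169562458992), 13.320635795593262)
side orange 414 [[-13.9, 19.2, 37.7], [-0.2, 33.6, 83.3], [12.2, 76.7, 104.8]]
side jaw 114 [[-38.3, 33.8, 0.3], [-5.0, 36.1, 22.2], [12.2, 46.2, 34.1]]
[[36.0, -13.8, 9.7, 34.9], [40.0, -15.7, 12.0, 34.9], [44.0, -15.2, 11.3, 35.0], [48.0, -14.0, 12.4, 35.2], [52.0, -14.7, 9.8, 34.5], [56.0, -10.2, 13.7, 31.1], [60.0, -15.7, 12.5, 29.1], [64.0, -12.8, 11.4, 28.7], [68.0, -13.3, 9.5, 27.2], [72.0, -14.1, 11.8, 26.8], [76.0, -9.8, 9.9, 25.3], [80.0, -13.5, 12.2, 67.6], [84.0, -12.2, 11.4, 67.7], [88.0, -12.8, 11.8, 68.5], [92.0, -11.6, 11.8, 70.3], [96.0, -11.2, 12.2, 72.2], [100.0, -11.8, 12.6, 72.5], [104.0, -11.5, 12.6, 23.8]]
wrist clamp [[-12.4, 20.4, 36.2], [8.3, 56.9, 77.3], [16.4, 81.9, 195.1]]
231 [  5.   78.6 109. ] [-8.7 24.2]
227 [  4.6  23.6 108. ] [-8.8 16.9]
boss ((2.020202159881592, -0.5471312403678894), 14.07532787322998)
[-0.20348895 -0.69860411  0.18547325]
```

```bash
python3 -c "
from plant import ctrl
print(ctrl.sign_off())"
```

```text
the job is handed in; nothing more can be done
None
```

Job handed in at about 27 s: the blank is fully seated in the recess and released, and the small orange clamp is clipped straight on the fence opposite the blank's middle. It was pressed down until it met resistance and sits within about 1 mm of its height on the rail; the boss hid the jaw tip, so I did not see the jaw meet the rim. I never moved the insert cases or the spanner.

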